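# Roll the lolly bar upright and clamp it in its display stand

### The arm

A 6-joint arm with a two-finger parallel gripper is mounted at the origin on the work surface. World frame = base frame: x ahead of the robot, y to its left, z up, the work surface at z = 0. Lengths are in m, angles in degrees, forces in N, time in s.
With the tool pointing down it reaches from about 0.4 to 0.825 m from the base axis. Payload 7 kg.
Tool frame: the origin (TCP) lies midway between the tips of the shut fingers; the grasp point (between the pads) lies 19 mm behind it; z points along the fingers, y is the direction in which the jaws open and shut (so a half turn about z gives the same grasp; the last joint's range is limited). The gripper opens to 88 mm and grips with 3 to 60 N. Pads are 19 mm wide; open, the fingers measure 130 mm over their backs; the gripper's body (78 mm by 193 mm) begins 47 mm behind the grasp point.
Start: joints at [-48.81, 20.546, 0.682, 0, -70.136, -16.507], TCP at [0.282, -0.613, 0.227] pointing down, gripper open.
Joint ranges: [-176.03, 176.03], [-82.01, 121.73], [-58.28, 71.71], [-173.87, 95.51], [-174.79, -0.11], [-173.66, 173.66]. Speed limits (degrees/s): [136.94, 136.94, 172.46, 180, 180, 180].

### API

Orientations are given as [roll, pitch, yaw] about the fixed x, y, z axes, in that order (R = Rz(yaw) Ry(pitch) Rx(roll)).
In Python, from plant import ctrl, snapshot gives the robot as it stands.
- The arm moves only by the shell command python3 -m pendant 'ROWS'. ROWS is JSON, a list of rows, each a list of 7 numbers: the shift along the tool's x, y, z in m, then the turn, a rotation vector about the tool's x, y, z in rad, then the opening, from -1 (shut) to 1 (fully open), so that 0 is half open. In form: [[x, y, z, ax, ay, az, jaw], ...]. A call has 1 to 12 rows; each row is the pose to reach, as a shift and turn from the pose commanded when the call began, along the tool's axes at that moment; what a row does not reach only later rows make up. A row lasts 1/8 s, in which the tool goes at most 62.5 mm and 10.7 degrees, less where a joint would pass 70% of its speed; a pose out of reach is approached as far as the arm can. A call with a gripper value outside its range is refused whole. The fingers move at their own pace and stop on an object; the grip force is fixed at half the most. Time passes only in rows, so rows that repeat a pose let the fingers close. It gives the time, the measured TCP pose, the force and the opening at its end, in the units of the state.
- ctrl.get_obs(): the state, without advancing time (a new reading comes with each control period).
- snapshot(name): name is "scene" or "top" or "wrist"; returns a dict with "image" (420x560x3 uint8, blue, green, red), "mtx" (3x3 intrinsics, pixels), "eye" and "attitude" of the camera in the world; the wrist camera has in their place "tool_from_camera" (4x4, takes a point from camera to tool coordinates, whose origin is the TCP and whose axes are the flange's). Camera axes: x right, y up, looking along -z (the intrinsics and any distortion apply to the point x, -y, -z); pixel columns grow to the right and rows downward; lengths in m; the calibration is good to about 2 mm. The wrist camera is an equidistant fisheye: a pixel r from the principal point sees the ray r / f radians off the axis. A picture is of the moment at which its call begins: read the wrist's pose just before it. There is no depth.
- ctrl.close_job(): hands the job in, once; it reports no verdict.
The state is a dict: "clock": time; "joint_pos": joint angles; "qvel": joint speeds; "tau": joint torques, N m; "tool_pos": TCP position; "orientation": TCP orientation; "force": force on the tool from outside, world axes, zero at the start; "moment": the same for the moment, N m; "opening": finger opening in m.
Only numpy, scipy, OpenCV 4.12 (cv2) and the standard library are available. Lean on these libraries where they do the work, as an engineer would, in place of code of your own. Each camera call takes 0.05 s, during which the arm holds its last target.

### The job

Get the lolly bar ready for filling: swing the clamp lever of the display stand fully open, and roll the bar along the counter, without picking it up, until its row of holes faces straight up. Then lift it and lay it level in the two saddles under the stand's clear shelf, holes still straight up, swing the clamp lever fully shut over its end and let go. Leave the jar, the calculator and the sweet box where they are.

Things in the scene. Friction and masses are not known exactly. Their poses are not given: they have to be found in the camera images.
- bar: Lolly bar, about 0.3 kg, even all round, same at both ends, lying on the counter. Wooden neck 40 mm thick, 90 mm long; at each end a wooden disc 76 mm in diameter, 12 mm thick; outside each disc a steel journal 20 mm thick, 34 mm long; 182 mm in all. Rolls easily on its discs, stays where left. Origin: mid-length, on the axis (38 mm up when on the counter). y: along the axis; z: the way its holes face.
- bar_holes (a point): Mouth of the middle one of the row of five dark 9 mm holes along the bar's neck, 20 mm from the axis. A small dark dot near the rim of each disc's outer face is on the same side. At the start the holes face away from the robot, about 100 degrees from up; rolling the bar about 66 mm towards the robot, square to its axis, brings them up.
- stand: Display stand, fixed. x points away from the robot (yaw within 0.2 rad), y left along the seated bar; origin on the counter under the seat. Base board 12 mm thick, x -60 to 90, y -130 to 130 mm. Two V saddles (10 mm thick, at y -66 and 66 mm, 45 degree sides, 40 mm wide at the top, tops 67 mm up) take the bar's journals; free space between them. Posts at x 78, y -118 and 118 mm.
- shelf_edge (a point): Middle of the lower near edge of the stand's clear shelf, 280 mm above the counter, 20 mm on the robot's side of the seat. The shelf is 8 mm thick, 110 mm deep, 260 mm wide and covers the saddles. A hand pointing straight down into the saddles hits it: come in tilted about 30 degrees, hand nearer the robot than fingertips.
- seat (a point): Where the origin of the bar is when its journals rest in both saddles: 60 mm above the counter over the stand's origin. Axes as the stand's.
- lever (a joint): Clamp lever, rad. 0 = shut: handle straight up, level jaw over the left journal (2.5 mm above it), pointing away from the robot. Grows as the handle swings towards the robot and the jaw rises; 1.75 = stop, fully open: handle about level, jaw upright beside the saddle, its tip 113 mm above the counter. Stays where left (stiff hinge, about 2 N at the knob). Starts at 0 to 0.5.
- lever_hinge (a point): Hinge of the lever, at the left end of the stand: 30 mm on the robot's side of the seat, 82 mm to the left, 77.5 mm above the counter. The hinge axis is along the stand's y.
- lever_knob (a point): Centre of the black barrel knob at the end of the lever's handle, 72 mm from the hinge. Knob 18 mm in diameter, 16 mm wide along the hinge axis, so it can be pinched 16 mm wide along the stand's y while the lever turns between the fingers.
- jar: Bystander: sweet jar, 70 mm in diameter, 100 mm tall, origin under its centre.
- calculator: Bystander: desk calculator lying flat, 150 x 100 x 18 mm, origin under its centre.
- sweet_box: Bystander: closed cardboard box, 70 x 110 x 35 mm, origin under its centre.
There are look-alikes about, which are no part of the job. Of the things like the bar, leave any that is purple; of the rest the larger one is meant.

How it is judged (in metres and radians):
On the way, in this order (a step that is already met when the one before it is completed fails the run):
1. the clamp lever is fully open and the bar has been rolled on the counter until its holes face up (within 0.25 rad), in either order (value of joint lever above 1.55 rad and angle between bar's own z axis and vertical below 0.25 rad and height (world z) of bar below 0.045 m), for 0.2 s.
2. the bar lies in both saddles with its holes up (distance between bar and seat below 0.01 m and angle between the y axis of bar and the y axis of stand, either way round below 0.08 rad and angle between bar's own z axis and vertical below 0.3 rad), for 0.2 s.
3. the clamp lever is shut over the bar (value of joint lever below 0.12 rad and distance between bar and seat below 0.01 m), for 0.2 s.
At the end, for the whole second after the job is handed in: The bar rests in both saddles (within 10 mm of the seat, in line within 0.08 rad), its holes up within 0.3 rad, the clamp lever shut (under 0.12 rad) (all of step 3 and angle between the y axis of bar and the y axis of stand, either way round below 0.08 rad and angle between bar's own z axis and vertical below 0.3 rad and linear speed of bar below 0.02 m/s); the robot touches nothing.
It fails at once if the bar is picked up (raised more than 12 mm) while its holes are still more than 0.45 rad from up (height (world z) of bar above 0.05 m and angle between bar's own z axis and vertical above 0.45 rad).
It fails at once if the jar is moved or knocked over (distance of jar from where it was at the start of the episode above 0.03 m or angle between jar's own z axis and vertical above 0.5 rad).
It fails at once if the calculator is moved (distance of calculator from where it was at the start of the episode above 0.03 m).
It fails at once if the sweet box is moved (distance of sweet_box from where it was at the start of the episode above 0.03 m).
It also fails if it takes over 72 s, if anything falls off the work surface, if the arm or the gripper's body presses on something with over 40 N, if the wrist force passes 120 N, or if a joint passes its speed limit or range.

## Working session

There is one attempt and no reset: what is moved stays moved. The work goes in short steps, Python scripts to look and compute and a shell command to move; the robot and the scene stay as the last step left them, time stands still between calls to the robot, and variables do not carry over. Pictures are saved under pics/ and viewed, and the job is handed in when it is done.

```bash
ls; mkdir -p pics; python3 - <<'E'
from plant import ctrl, snapshot
import cv2
print(ctrl.get_obs())
for n in ["scene","top","wrist"]:
    s=snapshot(n); cv2.imwrite(f"pics/{n}0.png",s["image"])
    print(n,{k:v for k,v in s.items() if k!="image"})
E
```

```text
pics
{'clock': 0.0, 'joint_pos': array([-4.88093691e+01,  2.05893611e+01,  6.35291818e-01, -1.89105245e-02,
       -7.01349711e+01, -1.65064577e+01]), 'qvel': array([ 0.07387384, -0.03230325, -0.03276035,  0.13497292, -0.02472214,
        0.00893938]), 'tau': array([ 1.63132168e-03, -5.82705295e+01,  2.93052936e+01,  6.99711442e+00,
        6.68093868e-03, -1.82067188e-04]), 'tool_pos': array([ 0.28166436, -0.61290924,  0.22566142]), 'orientation': array([ 1.79909578e+02, -8.25601806e-03, -1.55322260e+02]), 'force': array([-0.24627418, -0.20148466, -0.53467876]), 'moment': array([-0.01721915, -0.01915732,  0.03650663]), 'opening': 0.08745192709457975}
scene {'mtx': array([[504.67502364,   0.        , 277.58894972],
       [  0.        , 504.67502364, 202.13177502],
       [  0.        ,   0.        ,   1.        ]]), 'eye': array([ 0.1494383 , -1.16877303,  1.34718014]), 'attitude': array([ 46.8406442 ,   1.27384198, -18.22119619])}
top {'mtx': array([[510.18607847,   0.        , 273.77978796],
       [  0.        , 510.18607847, 207.7268988 ],
       [  0.        ,   0.        ,   1.        ]]), 'eye': array([0.38744171, 0.0022957 , 1.54580829]), 'attitude': array([  6.44842073,   0.23339108, -90.09682694])}
wrist {'mtx': array([[325.1922621 ,   0.        , 282.25226832],
       [  0.        , 325.1922621 , 207.82708909],
       [  0.        ,   0.        ,   1.        ]]), 'tool_from_camera': array([[ 1.54871832e-04,  9.52176134e-01,  3.05549647e-01,
         8.40522936e-02],
       [ 9.99999977e-01, -1.02300274e-04, -1.88067470e-04,
         1.91323388e-04],
       [-1.47815544e-04,  3.05549669e-01, -9.52176128e-01,
        -1.57167938e-01],
       [ 0.00000000e+00,  0.00000000e+00,  0.00000000e+00,
         1.00000000e+00]])}
```

View pics/scene0.png

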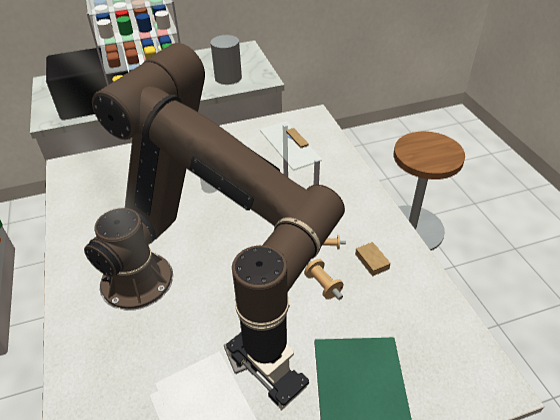

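View pics/top0.png

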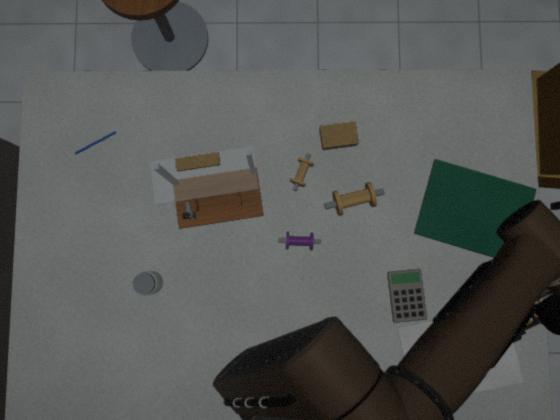

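View pics/wrist0.png

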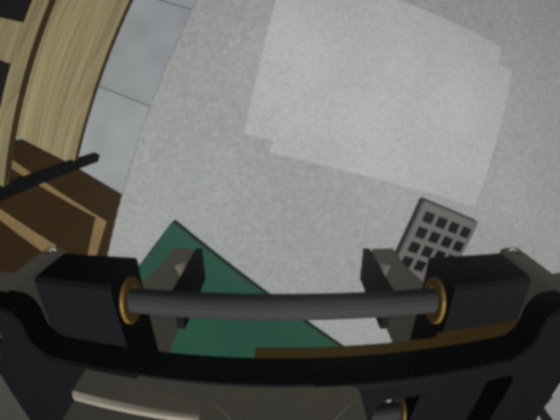

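```bash
cat > h.py <<'E'
import numpy as np, cv2
from scipy.spatial.transform import Rotation as R
from plant import ctrl, snapshot
def rot(o): return R.from_euler('xyz',o,degrees=True).as_matrix()
class Cam:
    def __init__(s,name):
        o=ctrl.get_obs(); d=snapshot(name); s.im=d["image"]; s.K=d["mtx"]; s.fish=False
        if name=="wrist":
            T=d["tool_from_camera"]; Rt=rot(o["orientation"]); s.fish=True
            s.R=Rt@T[:3,:3]; s.eye=o["tool_pos"]+Rt@T[:3,3]
        else: s.R=rot(d["attitude"]); s.eye=np.array(d["eye"])
    def ray(s,u,v):
        x=(u-s.K[0,2])/s.K[0,0]; y=(v-s.K[1,2])/s.K[1,1]
        if s.fish:
            r=np.hypot(x,y); k=np.sin(r)/max(r,1e-9); d=np.array([x*k,-y*k,-np.cos(r)])
        else: d=np.array([x,-y,-1.])
        d=s.R@d; return d/np.linalg.norm(d)
    def onz(s,u,v,z):
        d=s.ray(u,v); return s.eye+d*(z-s.eye[2])/d[2]
    def proj(s,p):
        c=s.R.T@(np.asarray(p,float)-s.eye); x,y,z=c[0],-c[1],-c[2]
        if s.fish:
            h=np.hypot(x,y); t=np.arctan2(h,z); k=t/max(h,1e-9); x*=k;y*=k
        else: x/=z;y/=z
        return np.array([s.K[0,0]*x+s.K[0,2], s.K[1,1]*y+s.K[1,2]])
    def crop(s,fn,u0,v0,u1,v1,k):
        c=cv2.resize(s.im[v0:v1,u0:u1],None,fx=k,fy=k,interpolation=cv2.INTER_CUBIC); cv2.imwrite(fn,c)
def tri(rays):
    A=np.zeros((3,3));b=np.zeros(3)
    for e,d in rays:
        P=np.eye(3)-np.outer(d,d);A+=P;b+=P@e
    return np.linalg.solve(A,b)
E
python3 - <<'E'
from h import *
t=Cam("top"); t.crop("pics/t1.png",140,120,400,260,3)
s=Cam("scene"); s.crop("pics/s1.png",240,100,410,310,3)
im=t.im; hsv=cv2.cvtColor(im,cv2.COLOR_BGR2HSV)
E
```

```text
(no output)
```

View pics/t1.png

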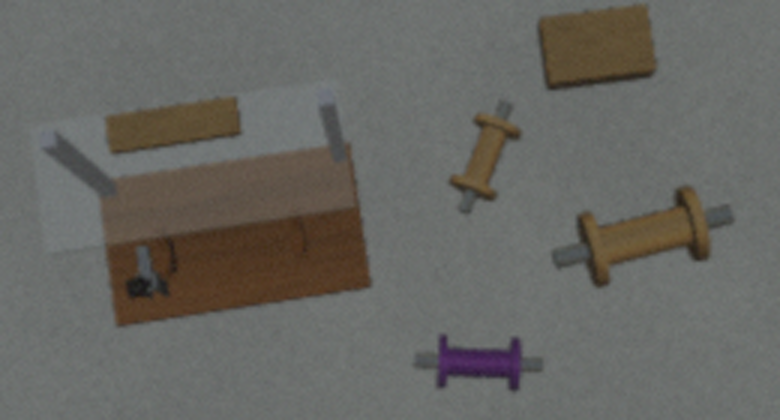

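View pics/s1.png

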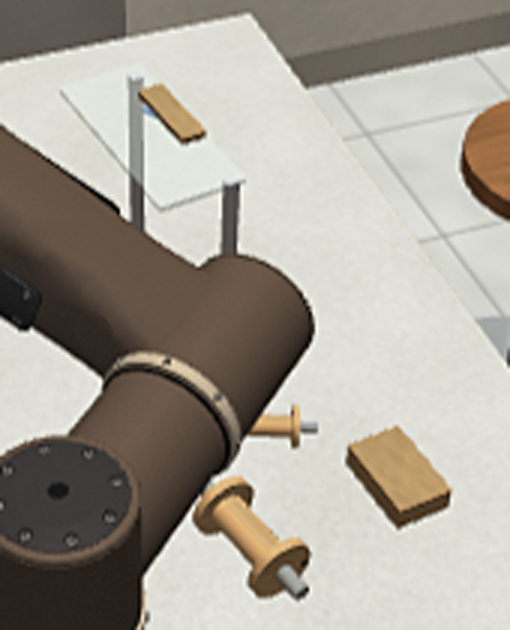

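```bash
python3 - <<'E'
from h import *
t=Cam("top")
f=lambda a,z:t.onz(140+(a[0]+.0)/3,120+a[1]/3,z)
q=lambda p:np.round(p,4)
nl,nr,fr,fl=[f(a,.012) for a in [(118,325),(370,287),(350,147),(100,185)]]
print("board",q(nl),q(nr),q(fr),q(fl),np.linalg.norm(nl-nr),np.linalg.norm(nr-fr))
for a,b in[(nr,nl),(fr,fl)]:
    d=nl-nr
yaws=np.arctan2(-(nl-nr)[0],(nl-nr)[1]); print("yaw",np.degrees(yaws))
c=(nl+nr)/2; ux=np.array([np.cos(yaws),np.sin(yaws),0]); print("origin",q(c+0.06*ux))
a,b=f((555,257),.04),f((731,214),.04); print("bar",q(a),q(b),q((a+b)/2),np.linalg.norm(a-b),np.degrees(np.arctan2(-(a-b)[0],(a-b)[1])))
hsv=cv2.cvtColor(t.im,cv2.COLOR_BGR2HSV)
for n,(x0,y0,x1,y1) in dict(bar=(322,175,390,220),box=(315,115,362,155)).items():
    m=cv2.inRange(hsv[y0:y1,x0:x1],(8,90,60),(28,255,255)); M=cv2.moments(m,True)
    print(n,M['m00'],q(t.onz(x0+M['m10']/M['m00'],y0+M['m01']/M['m00'],.036)))
    p=cv2.findNonZero(m); print(cv2.minAreaRect(p))
print("knob",q(f((140,287),.14)), "jar",q(t.onz(147,283,.05)),"calc",q(t.onz(407,296,.018)),"purple",q(f((480,362),.02)),"small",q(f((486,157),.025)))
print(ctrl.get_obs()["clock"])
E
```

```text
board [0.4989 0.293  0.012 ] [0.5367 0.0398 0.012 ] [0.6799 0.0603 0.012 ] [0.6413 0.314  0.012 ] 0.2559908498027155 0.14458304293047253
yaw 8.497237442477854
origin [0.5772 0.1753 0.012 ]
bar [ 0.5635 -0.144   0.04  ] [ 0.6061 -0.3192  0.04  ] [ 0.5848 -0.2316  0.04  ] 0.18032932125600845 13.665557386046618
bar 566.0 [ 0.5872 -0.2347  0.036 ]
((33.353843688964844, 23.130767822265625), (23.066625595092773, 39.55531692504883), 74.74488067626953)
box 774.0 [ 0.78   -0.1885  0.036 ]
((23.67844009399414, 19.86802864074707), (22.160112380981445, 35.78384017944336), 82.56858825683594)
knob [0.5247 0.2491 0.14  ] jar [0.3372 0.3768 0.05  ] calc [ 0.297  -0.3847  0.018 ] purple [ 0.4607 -0.0699  0.02  ] small [ 0.6668 -0.0773  0.025 ]
0.3
```

```bash
cat >> h.py <<'E'
def att(zd,yd):
    z=np.array(zd,float);z/=np.linalg.norm(z);y=np.array(yd,float);y-=z*(y@z);y/=np.linalg.norm(y)
    return np.column_stack([np.cross(y,z),y,z])
def rel(p,Rt,o=None):
    o=o or ctrl.get_obs();R0=rot(o["orientation"])
    return np.round(np.r_[R0.T@(np.asarray(p)-o["tool_pos"]),R.from_matrix(R0.T@Rt).as_rotvec()],3)
YS=np.radians(8.5); O=np.array([.5772,.1753,0])
def S(x,y,z): 
    c,s=np.cos(YS),np.sin(YS); return O+[c*x-s*y,s*x+c*y,z]
def sd(x,y,z): return S(x,y,z)-O
def tilt(t): t=np.radians(t); return sd(np.sin(t),0,-np.cos(t))
E
python3 - <<'E'
from h import *
A=att(tilt(25),sd(0,1,0))
print(rel([.55,-.2,.36],A)); print(rel(S(-.10,.06,.30),A))
E
```

```text
[-0.416  0.264 -0.134  0.062 -0.434  0.278]
[-0.518  0.679 -0.073  0.062 -0.434  0.278]
```

```bash
python3 -m pendant '[[-0.06,0.03,-0.04,0.01,-0.08,0.05,1],[-0.11,0.07,-0.07,0.03,-0.2,0.12,1],[-0.16,0.11,-0.1,0.05,-0.3,0.2,1],[-0.21,0.14,-0.12,0.062,-0.434,0.278,1],[-0.26,0.17,-0.134,0.062,-0.434,0.278,1],[-0.31,0.2,-0.134,0.062,-0.434,0.278,1],[-0.36,0.23,-0.134,0.062,-0.434,0.278,1],[-0.4,0.27,-0.134,0.062,-0.434,0.278,1],[-0.416,0.32,-0.134,0.062,-0.434,0.278,1],[-0.42,0.38,-0.13,0.062,-0.434,0.278,1],[-0.43,0.44,-0.13,0.062,-0.434,0.278,1],[-0.44,0.48,-0.12,0.062,-0.434,0.278,1]]'
python3 - <<'E'
from h import *
A=att(tilt(25),sd(0,1,0)); o=ctrl.get_obs();print(o['joint_pos'],o['tool_pos'])
t=Cam("top"); t.crop("pics/t2.png",140,120,400,260,3)
s=Cam("scene"); cv2.imwrite("pics/s2.png",s.im)
w=Cam("wrist"); cv2.imwrite("pics/w2.png",w.im)
print(rel(S(-.10,.06,.30),A))
E
```

```text
clock: 1.8
tool_pos: [0.4804, 0.0085, 0.3478]
orientation: [179.9, 25.2, -171.4]
force: [1.3, 0.4, -1.0]
opening: 0.0875
[  32.77514842  -19.18252259  -33.90829677   12.63885912  -52.6719283
 -119.87135117] [0.48039817 0.00848381 0.34778105]
[0.    0.21  0.051 0.002 0.001 0.005]
```

View pics/s2.png

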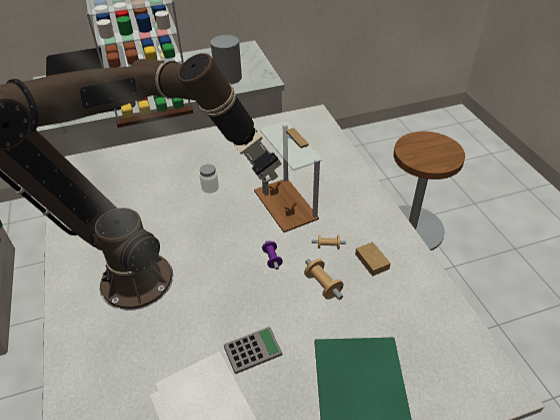

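View pics/w2.png

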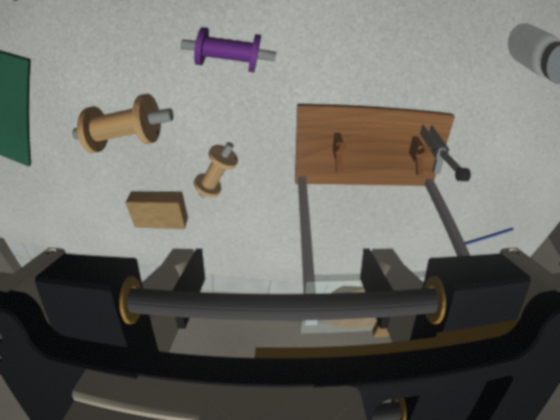

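```bash
python3 - <<'E'
import cv2
w=cv2.imread("pics/w2.png"); cv2.imwrite("pics/w2a.png",cv2.resize(w[90:200,285:485],None,fx=4,fy=4,interpolation=cv2.INTER_CUBIC))
cv2.imwrite("pics/w2b.png",cv2.resize(w[80:170,60:200],None,fx=5,fy=5,interpolation=cv2.INTER_CUBIC))
E
```

```text
(no output)
```

View pics/w2a.png

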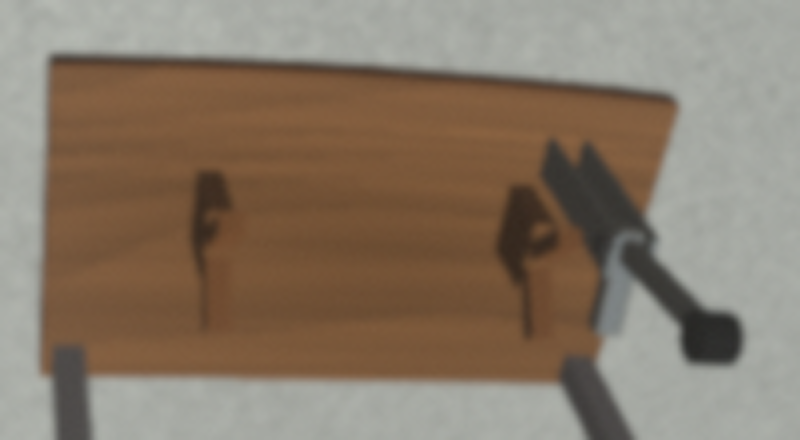

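View pics/w2b.png

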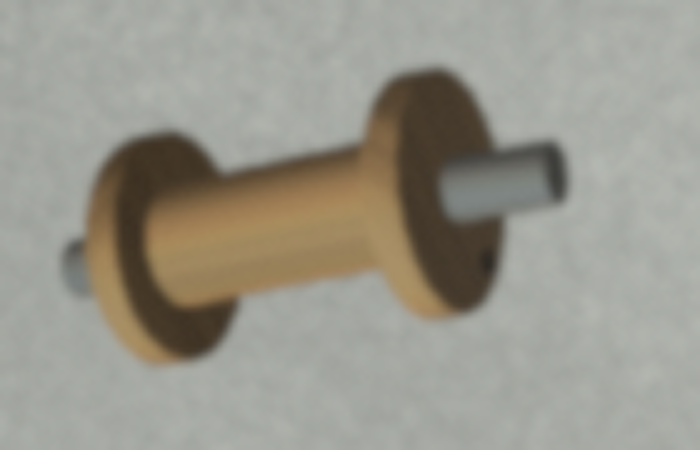

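View pics/t2.png

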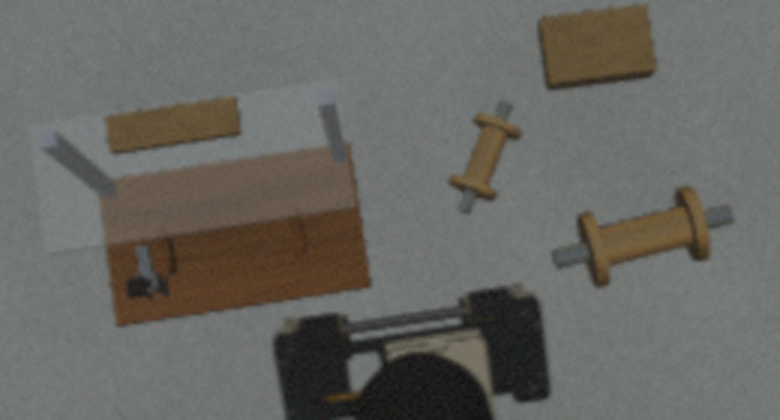

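```bash
python3 - <<'E'
from h import *
w=Cam("wrist");t=Cam("top")
g=lambda a:(285+a[0]/4,90+a[1]/4)
nl,nr,fr=[w.onz(*g(a),.012) for a in [(676,102),(50,58),(42,374)]]
print(nl,nr,fr,np.linalg.norm(nl-nr),np.linalg.norm(fr-nr))
d=nl-nr; y=np.arctan2(-d[0],d[1]);print(np.degrees(y),(nl+nr)/2+.06*np.array([np.cos(y),np.sin(y),0]))
k=tri([(w.eye,w.ray(*g((712,337)))),(t.eye,t.ray(140+140/3,120+287/3))]); print("knob",k)
c,s=np.cos(YS),np.sin(YS); q=k-O; print("stand frame",c*q[0]+s*q[1],-s*q[0]+c*q[1],q[2])
# bar: left journal end
b=lambda a:(60+a[0]/5,80+a[1]/5)
L=w.onz(*b((552,175)),.038);Rr=w.onz(*b((75,268)),.038);print("bar",L,Rr,(L+Rr)/2,np.linalg.norm(L-Rr),np.degrees(np.arctan2(-(L-Rr)[0],(L-Rr)[1])))
print("shelf", t.onz(140+47/3,120+252/3,.28), S(-.02,.13,.28))
E
```

```text
[0.49863355 0.29347775 0.012     ] [0.5353421  0.03982317 0.012     ] [0.68294642 0.06331016 0.012     ] 0.2562970194827044 0.14946128120261254
8.234598257062126 [0.57636922 0.17524405 0.012     ]
knob [0.5223052  0.24775837 0.15266583]
stand frame -0.04358179896798638 0.07977644045478365 0.15266582665232056
bar [ 0.56246075 -0.14333581  0.038     ] [ 0.60676174 -0.31845567  0.038     ] [ 0.58461125 -0.23089574  0.038     ] 0.18063649684776625 14.19657257719822
shelf [0.54053469 0.30263579 0.28      ] [0.53820446 0.30091587 0.28      ]
```

```bash
sed -i 's/^YS=.*/YS=np.radians(8.4); O=np.array([.577,.1753,0])/' h.py; python3 - <<'E'
from h import *
A=att(tilt(25),sd(0,1,0)); K=S(-.0425,.081,.150)
print(rel(K-.08*A[:,2],A)); print(rel(K+.01*A[:,2],A)); print((K+.01*A[:,2]))
E
```

```text
[0.013 0.234 0.131 0.001 0.001 0.003]
[0.013 0.234 0.221 0.001 0.001 0.003]
[0.52730405 0.2498399  0.14093692]
```

```bash
python3 -m pendant '[[0.003,0.05,0.01,0,0,0,0.3],[0.006,0.1,0.03,0,0,0,0.2],[0.01,0.15,0.06,0,0,0,0.1],[0.013,0.2,0.1,0,0,0,0.1],[0.013,0.234,0.131,0.001,0.001,0.003,0.1],[0.013,0.234,0.131,0.001,0.001,0.003,0.1],[0.013,0.234,0.131,0.001,0.001,0.003,0.1]]'
python3 - <<'E'
from h import *
w=Cam("wrist"); cv2.imwrite("pics/w3.png",w.im)
A=att(tilt(25),sd(0,1,0)); K=S(-.0425,.081,.150)
print(rel(K+.01*A[:,2],A),w.proj(K),w.proj(K+.01*A[:,2]))
E
```

```text
clock: 2.92
tool_pos: [0.4908, 0.2431, 0.2222]
orientation: [-180.0, 24.9, -171.8]
force: [0.5, -0.2, -0.0]
opening: 0.0483
[ 0.001  0.001  0.09  -0.001 -0.    -0.004] [284.19010957 217.48329216] [284.15123407 213.33251501]
```

View pics/w3.png

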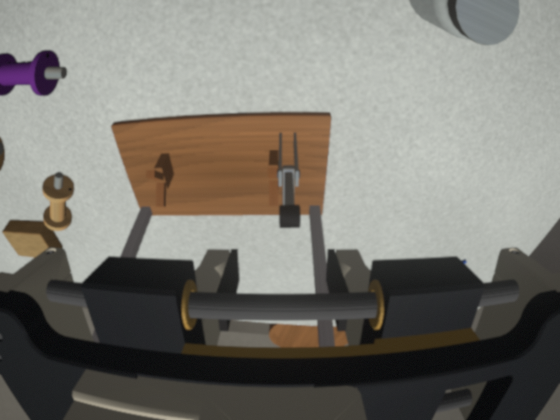

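```bash
python3 -m pendant '[[0,0.003,0.03,0,0,0,0.1],[0.001,0.004,0.06,0,0,0,0.1],[0.001,0.004,0.08,0,0,0,0.1],[0.001,0.004,0.09,0,0,0,0.1],[0.001,0.004,0.09,0,0,0,0.1],[0.001,0.004,0.09,0,0,0,-0.8],[0.001,0.004,0.09,0,0,0,-0.8],[0.001,0.004,0.09,0,0,0,-0.8],[0.001,0.004,0.09,0,0,0,-0.8]]'
python3 - <<'E'
from h import *
w=Cam("wrist"); cv2.imwrite("pics/w4.png",w.im); print(ctrl.get_obs()['tool_pos'],ctrl.get_obs()['opening'])
A=att(tilt(25),sd(0,1,0)); o=ctrl.get_obs(); 
H=S(-.03,.0,.0775); 
for th in [.19,.5,.8,1.1,1.4,1.7,1.8]:
    d=sd(-.072*np.sin(th)+.072*np.sin(.19),0,.072*np.cos(th)-.072*np.cos(.19))
    print(th,np.round(rot(o["orientation"]).T@d,3))
E
```

```text
clock: 4.1
tool_pos: [0.5278, 0.2538, 0.1459]
orientation: [179.8, 24.4, -171.5]
force: [-2.1, 1.2, 0.2]
opening: 0.0158
[0.52783825 0.25370122 0.14589092] 0.015321363971982353
0.19 [0. 0. 0.]
0.5 [ 0.022  0.    -0.002]
0.8 [0.043 0.    0.003]
1.1 [0.062 0.    0.014]
1.4 [0.076 0.    0.03 ]
1.7 [ 0.086 -0.     0.049]
1.8 [ 0.087 -0.     0.056]
```

View pics/w4.png

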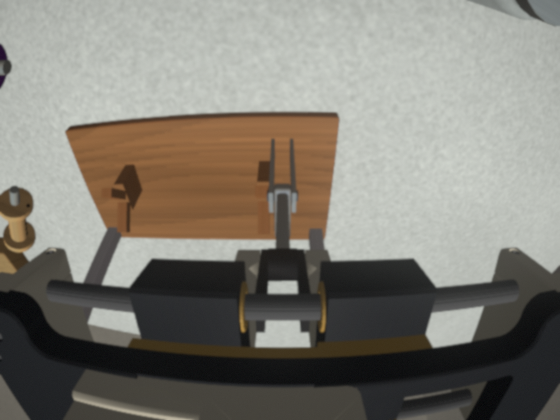

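```bash
python3 -m pendant '[[0.011,0,-0.002,0,0,0,-0.8],[0.022,0,-0.002,0,0,0,-0.8],[0.032,0,0,0,0,0,-0.8],[0.043,0,0.003,0,0,0,-0.8],[0.053,0,0.008,0,0,0,-0.8],[0.062,0,0.014,0,0,0,-0.8],[0.07,0,0.021,0,0,0,-0.8],[0.076,0,0.03,0,0,0,-0.8],[0.082,0,0.039,0,0,0,-0.8],[0.086,0,0.049,0,0,0,-0.8],[0.088,0,0.058,0,0,0,-0.8],[0.088,0,0.058,0,0,0,-0.8]]'
python3 - <<'E'
from h import *
w=Cam("wrist"); cv2.imwrite("pics/w5.png",w.im); o=ctrl.get_obs();print(o['tool_pos'],o['opening'],o['force'],o['joint_pos'])
E
```

```text
clock: 5.65
tool_pos: [0.4845, 0.2468, 0.0974]
orientation: [178.6, 20.2, -170.1]
force: [-32.0, 24.2, 13.6]
opening: 0.0152
[0.48452478 0.24681291 0.09748258] 0.015088632817868106 [-33.24631828  25.23848184  12.40096101] [  49.18142755    5.4190577   -56.99186112   47.3434695   -15.73211841
 -173.60797992]
```

View pics/w5.png

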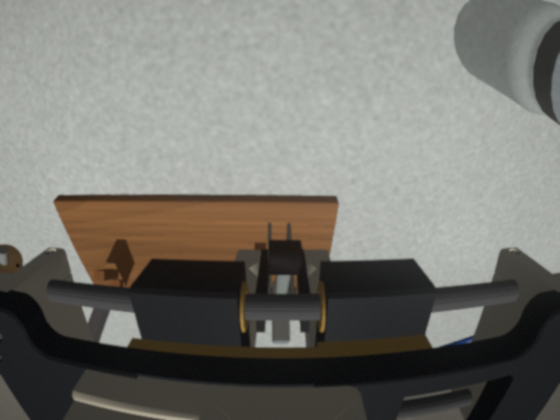

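```bash
python3 - <<'E'
from h import *
o=ctrl.get_obs()
A=att(tilt(0),sd(0,1,0)); print(rel(o['tool_pos'],A)); A2=att(tilt(12),sd(0,1,0)); print(rel(o['tool_pos'],A2))
E
python3 -m pendant '[[-0.01,0,0,0,0.1,0,-0.8],[-0.01,0,0,0,0.2,0,-0.8]]'
python3 - <<'E'
from h import *
o=ctrl.get_obs();print(o['tool_pos'],o['orientation'],o['opening'],o['force'],o['joint_pos'])
E
```

```text
[0.    0.    0.    0.029 0.352 0.03 ]
[0.    0.    0.    0.032 0.143 0.026]
clock: 5.95
tool_pos: [0.5103, 0.2465, 0.1092]
orientation: [179.2, 13.2, -170.5]
force: [5.0, 28.4, 4.2]
opening: 0.0144
[0.51033629 0.24645812 0.10920401] [ 179.17635225   13.15296078 -170.52826444] 0.01441240250241848 [ 5.04216001 28.37451793  4.23470789] [  50.54763671    9.7408477   -38.87414152   15.26942901  -31.7704573
 -143.31186724]
```

```bash
python3 -m pendant '[[0,0,0,0,0,0,-0.8]]'
python3 - <<'E'
from h import *
w=Cam("wrist"); cv2.imwrite("pics/w6.png",w.im)
o=ctrl.get_obs();print(o['tool_pos'],o['orientation'],o['opening'],o['force'],o['joint_pos'])
E
```

```text
clock: 6.08
tool_pos: [0.5116, 0.2478, 0.1091]
orientation: [179.0, 13.1, -170.9]
force: [-37.3, 55.3, 23.6]
opening: 0.0104
[0.51173859 0.24795975 0.1093644 ] [ 179.0384597    13.24481981 -170.89795376] 0.010093465823484787 [-33.77979642  54.60025245  19.76559209] [  50.54037362    9.85139006  -38.75948259   15.35419709  -31.67222025
 -143.73477921]
```

View pics/w6.png

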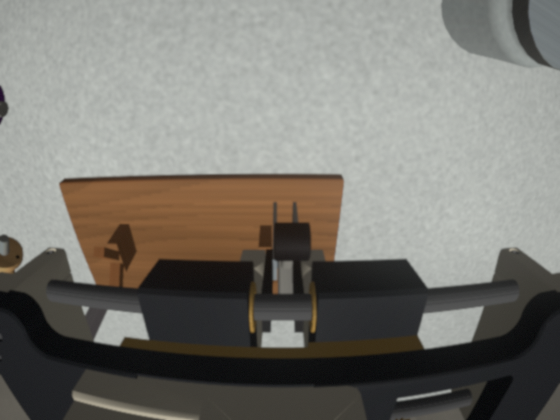

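```bash
python3 -m pendant '[[0,0,0,0,0,0,0],[0,0,-0.005,0,0,0,0],[0,0,-0.04,0,0,0,0],[0,0,-0.08,0,0,0,0],[0,0,-0.1,0,0,0,0],[0,0,-0.1,0,0.1,0,0],[0,0,-0.1,0,0.2,0,0],[0,0,-0.1,0,0.2,0,0]]'
python3 - <<'E'
from h import *
w=Cam("wrist"); cv2.imwrite("pics/w7.png",w.im)
t=Cam("top"); t.crop("pics/t7.png",140,120,400,260,3)
o=ctrl.get_obs();print(o['tool_pos'],o['orientation'],o['opening'],o['force'],o['joint_pos'])
E
```

```text
clock: 7.12
tool_pos: [0.4852, 0.2264, 0.1986]
orientation: [-179.3, 0.5, -171.4]
force: [-0.4, -0.2, -0.2]
opening: 0.0437
[0.48397333 0.22550293 0.19831395] [-179.29852552    0.51181113 -171.3292451 ] 0.04416197070625199 [-0.58582672  0.27583354 -0.10256969] [  46.69179182    8.31194205  -20.1124863     0.98652668  -61.60802956
 -128.49351918]
```

View pics/w7.png

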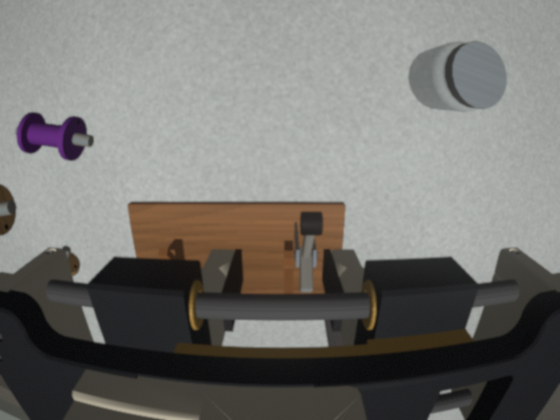

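View pics/t7.png

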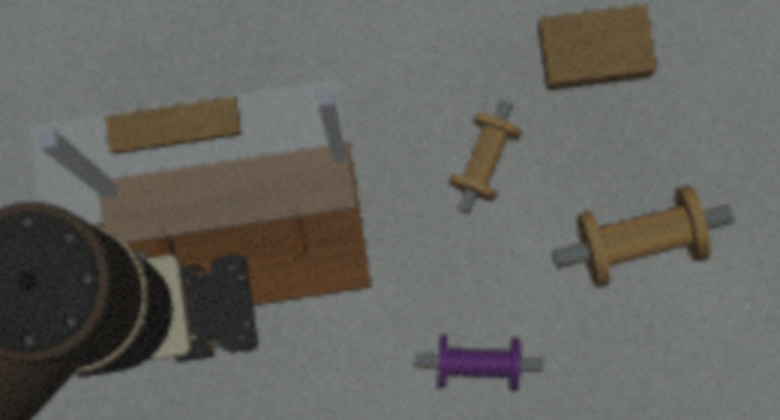

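```bash
cat >> h.py <<'E'
def tostand(p):
    c,s=np.cos(YS),np.sin(YS); q=np.asarray(p)-O; return np.array([c*q[0]+s*q[1],-s*q[0]+c*q[1],q[2]])
def rayplane_y(c,u,v,y):
    e=tostand(c.eye); d=tostand(c.eye+c.ray(u,v))-e; return e+d*(y-e[1])/d[1]
def knobfit(c,u,v):
    # knob on circle about hinge: pick theta with least pixel error
    th=np.linspace(-.1,1.8,381); P=np.array([c.proj(S(-.03-.072*np.sin(a),.083,.0775+.072*np.cos(a))) for a in th])
    e=np.hypot(P[:,0]-u,P[:,1]-v); i=e.argmin(); return th[i],e[i],P[i]
E
python3 - <<'E'
from h import *
w=Cam("wrist"); print(knobfit(w,312,222)); 
th=knobfit(w,312,222)[0]
A=att(tilt(0),sd(0,1,0)); K=S(-.03-.072*np.sin(th),.0835,.0775+.072*np.cos(th)); print(K)
print(rel(K-.04*A[:,2],A),rel(K+.01*A[:,2],A))
E
```

```text
(np.float64(0.8350000000000001), np.float64(2.4260394306001465), array([309.57414428, 222.02985515]))
[0.48232312 0.24572481 0.12582479]
[-0.001  0.021  0.032 -0.012  0.009  0.005] [-0.001  0.021  0.082 -0.012  0.009  0.005]
```

```bash
python3 -m pendant '[[-0.001,0.021,0.032,-0.012,0.009,0.005,0],[-0.001,0.021,0.06,-0.012,0.009,0.005,0],[-0.001,0.021,0.082,-0.012,0.009,0.005,0],[-0.001,0.021,0.082,-0.012,0.009,0.005,-0.8],[-0.001,0.021,0.082,-0.012,0.009,0.005,-0.8],[-0.001,0.021,0.082,-0.012,0.009,0.005,-0.8],[-0.001,0.021,0.082,-0.012,0.009,0.005,-0.8]]'
python3 -m pendant '[[0.006,0,0.008,0,0,0,-0.8],[0.011,0,0.016,0,0,0,-0.8],[0.015,0,0.026,0,0,0,-0.8],[0.018,0,0.036,0,0,0,-0.8],[0.019,0,0.043,0,0,0,-0.8],[0.019,0,0.05,0,0,0,-0.8],[0.018,0,0.056,0,0,0,-0.8],[0.018,0,0.061,0,0,0,-0.8],[0.017,0,0.063,0,0,0,-0.8]]'
python3 - <<'E'
from h import *
w=Cam("wrist"); cv2.imwrite("pics/w8.png",w.im)
o=ctrl.get_obs();print(tostand(o['tool_pos']),o['orientation'],o['opening'],o['force'],o['joint_pos'])
E
```

```text
clock: 8.15
tool_pos: [0.4832, 0.247, 0.118]
orientation: [179.9, 0.1, -171.6]
force: [-3.4, 3.0, 3.8]
opening: 0.0158
clock: 9.28
tool_pos: [0.4654, 0.2442, 0.054]
orientation: [179.9, -0.0, -171.6]
force: [-10.4, 4.7, 4.5]
opening: 0.0155
[-0.10035093  0.08449501  0.05381649] [ 1.79906684e+02 -1.69991634e-02 -1.71567163e+02] 0.015843684537639596 [-7.22640105  4.73585952  1.2110254 ] [ 4.90303375e+01  1.70466490e+01 -3.04599972e+01 -1.21378521e-01
 -4.24456004e+01 -1.30507981e+02]
```

View pics/w8.png

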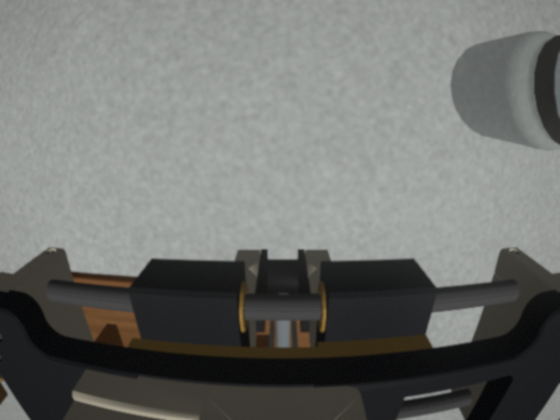

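```bash
python3 -m pendant '[[0,0,0,0,0,0,0],[0,0,0,0,0,0,0],[0,0,-0.03,0,0,0,0],[0,0,-0.08,0,0,0,0],[0,0,-0.14,0,0,0,0],[0,0,-0.2,0,0,0,0],[0,-0.02,-0.22,0,0,0,0],[0,-0.02,-0.22,0,0,0,0]]'
cat >> h.py <<'E'
def barpose(c,yaw,t,depth=.013):
    y=np.radians(yaw);t=np.radians(t);f=np.array([np.cos(y),np.sin(y),0]);u=np.array([0,0,1.])
    A=att(f*np.sin(t)-u*np.cos(t),-(f*np.cos(t)+u*np.sin(t))); return np.asarray(c)+depth*A[:,2],A
E
python3 - <<'E'
from h import *
w=Cam("wrist"); cv2.imwrite("pics/w9.png",w.im)
t=Cam("top"); cv2.imwrite("pics/t9.png",cv2.resize(t.im[120:260,140:400],None,fx=3,fy=3,interpolation=cv2.INTER_CUBIC))
p,A=barpose([.5847,-.231,.038],13.9,25); v=rel(p-.12*A[:,2],A); print(v); print(np.round(v/11,4))
print(ctrl.get_obs()['tool_pos'])
E
```

```text
clock: 10.32
tool_pos: [0.4697, 0.2233, 0.2759]
orientation: [179.8, 0.2, -171.6]
force: [0.2, -1.1, -0.5]
opening: 0.0442
[-0.004 -0.471  0.138  0.331 -0.363 -1.638]
[-0.0004 -0.0428  0.0125  0.0301 -0.033  -0.1489]
[0.46866991 0.22336237 0.27313116]
```

View pics/w9.png

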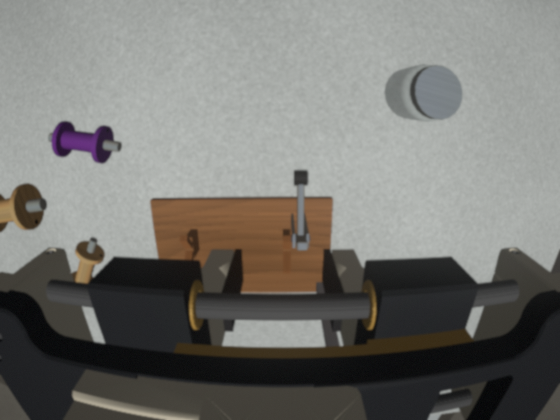

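```bash
python3 - <<'E'
from h import *
w=Cam("wrist"); print(knobfit(w,301,177))
E
python3 -m pendant '[[0.01,-0.06,0,0,0,0,0.36],[0.01,-0.12,0,0,0,0,0.36],[0.01,-0.18,0,0,0,-0.1,0.36],[0.01,-0.24,0,0.03,-0.03,-0.25,0.36],[0,-0.3,0.02,0.06,-0.07,-0.43,0.36],[0,-0.36,0.04,0.09,-0.1,-0.6,0.36],[0,-0.42,0.06,0.12,-0.14,-0.77,0.36],[-0.004,-0.46,0.08,0.16,-0.17,-0.94,0.36],[-0.004,-0.471,0.09,0.2,-0.22,-1.11,0.36],[-0.004,-0.471,0.1,0.24,-0.26,-1.28,0.36],[-0.004,-0.471,0.11,0.28,-0.31,-1.46,0.36],[-0.004,-0.471,0.11,0.331,-0.363,-1.638,0.36]]'
python3 - <<'E'
from h import *
p,A=barpose([.5847,-.231,.038],13.9,25); v=rel(p-.12*A[:,2],A); print(v)
w=Cam("wrist"); cv2.imwrite("pics/w10.png",w.im); print(ctrl.get_obs()['joint_pos'])
print(w.proj([.5847,-.231,.038]))
E
```

```text
(np.float64(1.76), np.float64(3.3907081913478887), array([299.12911133, 179.82783974]))
clock: 11.98
tool_pos: [0.5406, -0.2409, 0.1606]
orientation: [-156.2, 0.8, -79.3]
force: [-0.9, -0.8, 0.5]
opening: 0.0598
[ 0.001  0.01   0.023  0.02  -0.009 -0.057]
[-12.50515933   7.15338617 -24.45274555 -16.51449508 -37.66349874
  35.1434737 ]
[289.84149859 197.966075  ]
```

View pics/w10.png

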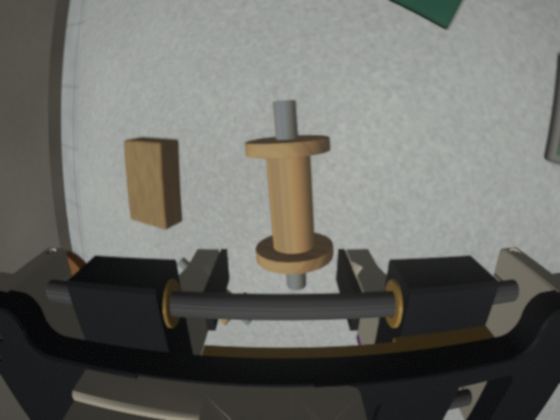

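```bash
python3 -m pendant '[[0.001,0.01,0.023,0.02,-0.009,-0.057,0.36],[0.001,0.01,0.023,0.02,-0.009,-0.057,0.36],[0.001,0.01,0.023,0.02,-0.009,-0.057,0.36]]'
python3 - <<'E'
from h import *
w=Cam("wrist"); cv2.imwrite("pics/w11.png",w.im)
for a in [(.5847,-.231,.038)]:
  p,A=barpose(a,13.9,25); v=rel(p,A); print(v)
u=np.array([-np.sin(np.radians(13.9)),np.cos(np.radians(13.9)),0]); c=np.array([.5847,-.231,.038])
for d in (-.091,.091): print(w.proj(c+d*u))
E
```

```text
clock: 12.4
tool_pos: [0.5422, -0.2422, 0.1382]
orientation: [-155.0, -0.0, -76.5]
force: [0.0, -0.3, 0.3]
opening: 0.0596
[-0.001  0.003  0.123 -0.001 -0.004 -0.005]
[283.20651885  98.52504498]
[284.17231083 295.77004708]
```

View pics/w11.png

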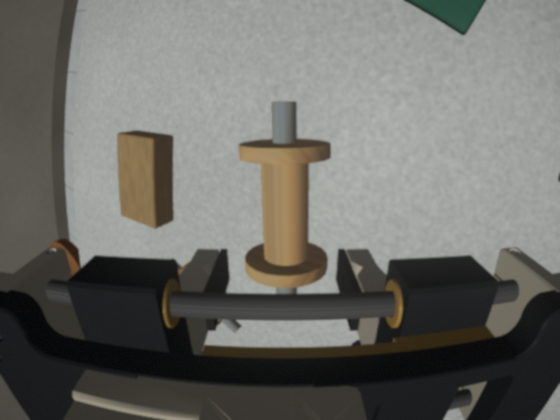

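```bash
python3 -m pendant '[[0,0.002,0.04,0,0,0,0.36],[-0.001,0.003,0.08,0,0,0,0.36],[-0.001,0.003,0.105,0,0,0,0.36],[-0.001,0.003,0.123,0,0,0,0.36],[-0.001,0.003,0.123,0,0,0,0.36],[-0.001,0.003,0.123,0,0,0,0.25]]'
python3 - <<'E'
from h import *
w=Cam("wrist"); cv2.imwrite("pics/w12.png",w.im)
o=ctrl.get_obs();print(o['tool_pos'],o['force'],o['opening'])
p,A=barpose([.5847,-.231,.038],13.9,25);print(rel(p,A))
f=np.array([np.cos(np.radians(13.9)),np.sin(np.radians(13.9)),0])
for d in (.03,.066,.07): print(np.round(rot(o["orientation"]).T@(-d*f),4))
E
```

```text
clock: 13.2
tool_pos: [0.5903, -0.2299, 0.0267]
orientation: [-154.8, -0.1, -76.4]
force: [-0.2, -0.7, 0.2]
opening: 0.0566
[ 0.59034056 -0.22994143  0.02697312] [-0.78730632  0.30503988 -0.34709525] 0.05508741143114077
[-0.     0.001  0.001 -0.003 -0.004 -0.004]
[ 0.0002  0.0271 -0.0128]
[ 0.0003  0.0597 -0.0281]
[ 0.0004  0.0633 -0.0298]
```

View pics/w12.png

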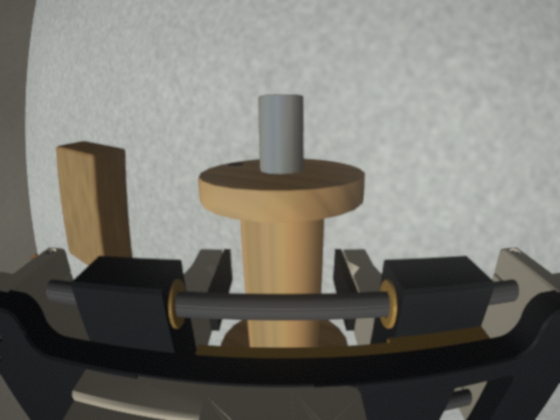

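```bash
python3 -m pendant '[[0,0.005,-0.002,0,0,0,0.1],[0,0.009,-0.004,0,0,0,0.1],[0,0.014,-0.006,0,0,0,0.1],[0,0.018,-0.009,0,0,0,0.1],[0,0.023,-0.011,0,0,0,0.1],[0,0.027,-0.013,0,0,0,0.1],[0,0.032,-0.015,0,0,0,0.1],[0,0.036,-0.017,0,0,0,0.1],[0,0.041,-0.019,0,0,0,0.1],[0,0.045,-0.021,0,0,0,0.1],[0,0.05,-0.023,0,0,0,0.1],[0,0.052,-0.025,0,0,0,0.1]]'
python3 - <<'E'
from h import *
w=Cam("wrist"); cv2.imwrite("pics/w13.png",w.im)
o=ctrl.get_obs();print(o['tool_pos'],o['force'],o['opening'])
E
```

```text
clock: 14.75
tool_pos: [0.5334, -0.2434, 0.0261]
orientation: [-154.9, -0.1, -76.4]
force: [0.4, -0.7, -0.1]
opening: 0.0482
[ 0.53330657 -0.24340696  0.02630438] [-0.12529932  0.58635758 -0.39859611] 0.04818328829846487
```

View pics/w13.png

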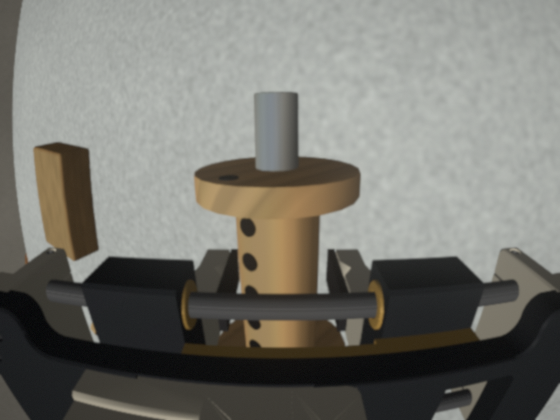

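```bash
cat >> h.py <<'E'
def holeang(w,axpts,holes,yaw,r=.02,z=.038,c=None):
    y=np.radians(yaw);f=np.array([np.cos(y),np.sin(y),0]);u=np.array([-np.sin(y),np.cos(y),0])
    if c is None:
        P=[w.onz(*a,z) for a in axpts]; xf=np.mean([p@f for p in P]); print("axis f",[round(p@f,4) for p in P])
    else: xf=np.asarray(c)@f
    for h in holes:
        e=np.array([w.eye@f-xf,w.eye[2]-z]); d=w.ray(*h); d3=np.array([d@f,d[2]])
        a,b,cc=d3@d3,e@d3,e@e-r*r; D=b*b-a*cc
        s=(-b-np.sqrt(max(D,0)))/a; q=e+s*d3; print("hole",h,"angle from up (+away)",round(np.degrees(np.arctan2(q[0],q[1])),1),"along",round((w.eye+s*d)@u,4),D>0)
E
python3 - <<'E'
from h import *
w=Cam("wrist")
holeang(w,[(276,95),(277,162)],[(247,227),(250,262)],13.9)
w.crop("pics/w13b.png",180,80,380,260,4)
E
```

```text
axis f [np.float64(0.4552), np.float64(0.4549)]
hole (247, 227) angle from up (+away) 14.6 along -0.3973 True
hole (250, 262) angle from up (+away) 12.2 along -0.3807 True
```

View pics/w13b.png

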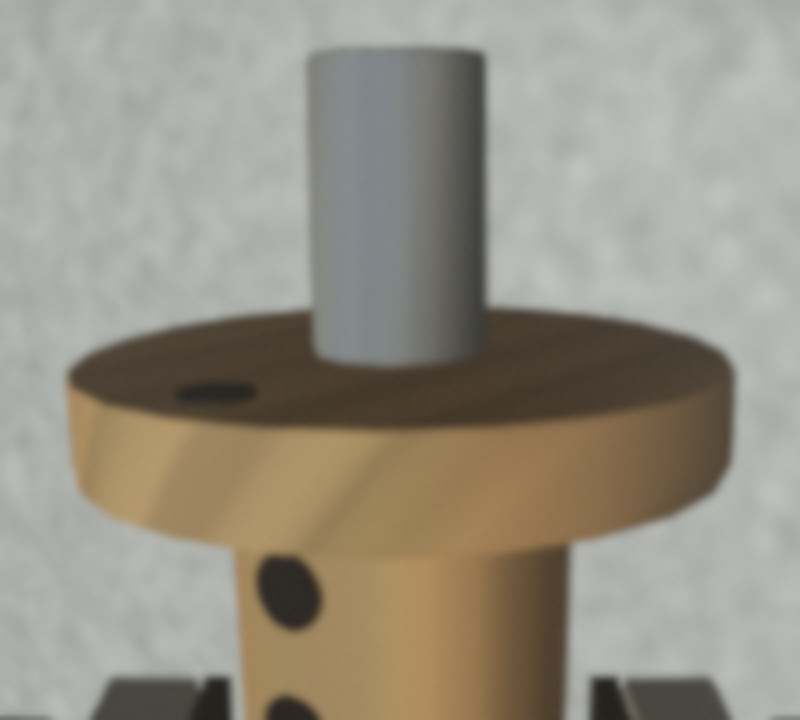

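```bash
python3 -m pendant '[[0,0.002,-0.001,0,0,0,0.1],[0,0.004,-0.002,0,0,0,0.1],[0,0.005,-0.002,0,0,0,0.1],[0,0.005,-0.002,0,0,0,0.1],[0,0.005,-0.002,0,0,0,0.1]]'
python3 - <<'E'
from h import *
w=Cam("wrist"); cv2.imwrite("pics/w14.png",w.im)
w.crop("pics/w14b.png",180,80,380,260,4); print(ctrl.get_obs()['tool_pos'])
E
```

```text
clock: 15.48
tool_pos: [0.5287, -0.2446, 0.0259]
orientation: [-154.9, -0.1, -76.4]
force: [0.4, -0.4, 0.9]
opening: 0.048
[ 0.52873596 -0.24458011  0.02592714]
```

View pics/w14b.png

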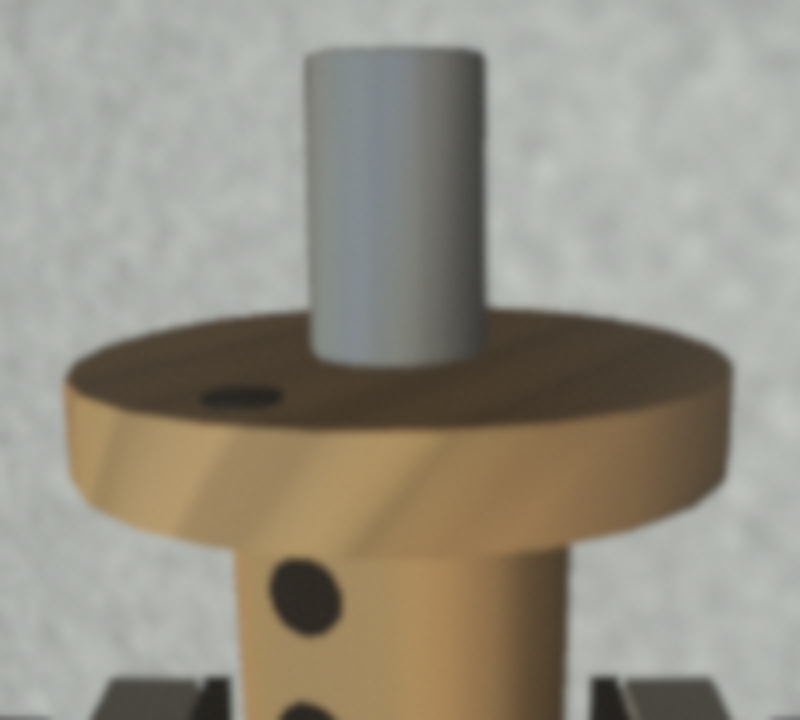

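```bash
python3 - <<'E'
from h import *
w=Cam("wrist"); holeang(w,[(276,93),(277,162)],[(256.5,229)],13.9)
E
python3 -m pendant '[[0,0,0,0,0,0,-0.05],[0,0,0,0,0,0,-0.1],[0,0,0,0,0,0,-0.3],[0,0,0,0,0,0,-0.5],[0,0,0,0,0,0,-0.5]]'
python3 - <<'E'
from h import *
w=Cam("wrist"); cv2.imwrite("pics/w15.png",w.im)
w.crop("pics/w15b.png",180,80,380,260,4); o=ctrl.get_obs();print(o['tool_pos'],o['orientation'],o['force'],o['opening'])
E
```

```text
axis f [np.float64(0.4503), np.float64(0.45)]
hole (256.5, 229) angle from up (+away) -0.2 along -0.3977 True
clock: 16.2
tool_pos: [0.5287, -0.2446, 0.026]
orientation: [-154.9, -0.1, -76.4]
force: [0.3, 0.1, 0.1]
opening: 0.0393
[ 0.52871681 -0.24459267  0.02594093] [-1.54899054e+02 -7.21464539e-02 -7.63808716e+01] [ 0.30664328  0.85960685 -0.66146713] 0.0392325133059499
```

View pics/w15b.png

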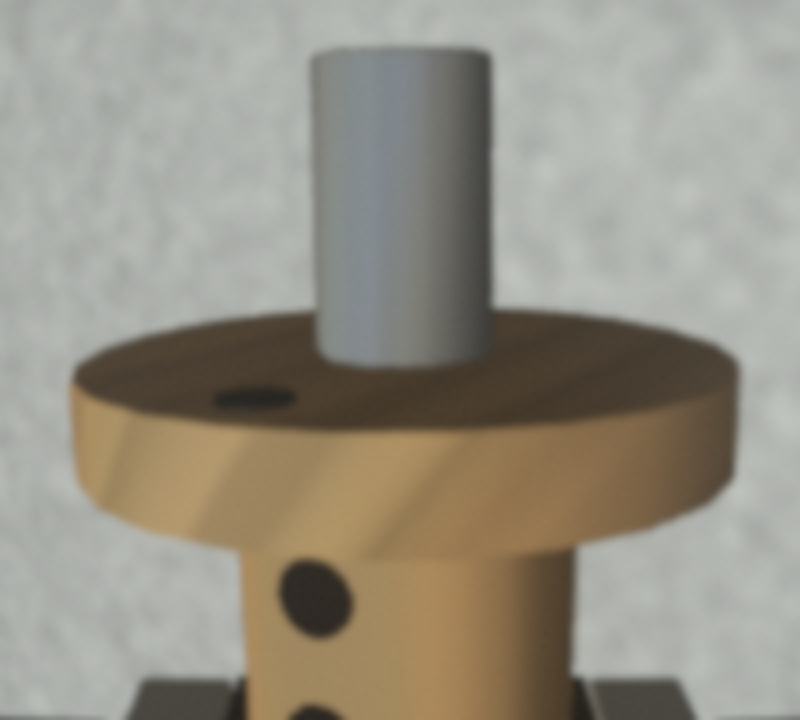

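```bash
python3 - <<'E'
from h import *
s=Cam("scene"); im=cv2.resize(s.im,None,fx=4,fy=4,interpolation=cv2.INTER_CUBIC)
o=ctrl.get_obs();p=o['tool_pos'];A=rot(o['orientation'])
for d in (0,.019,.066,.1,.15,.2,.25,.3):
    for side in (-.0965,.0965):
        q=s.proj(p-d*A[:,2]+side*A[:,1])*4; cv2.circle(im,tuple(int(v) for v in q),3,(0,0,255),-1); cv2.putText(im,str(int(d*1000)),(int(q[0])+4,int(q[1])),0,.5,(255,0,0),1)
c=s.proj(p-.1*A[:,2])*4; x,y=int(c[0]),int(c[1]); print(c)
cv2.imwrite("pics/s16.png",im[max(0,y-350):y+250,max(0,x-400):x+400])
E
```

```text
[1191.66988033 1108.55937338]
```

View pics/s16.png

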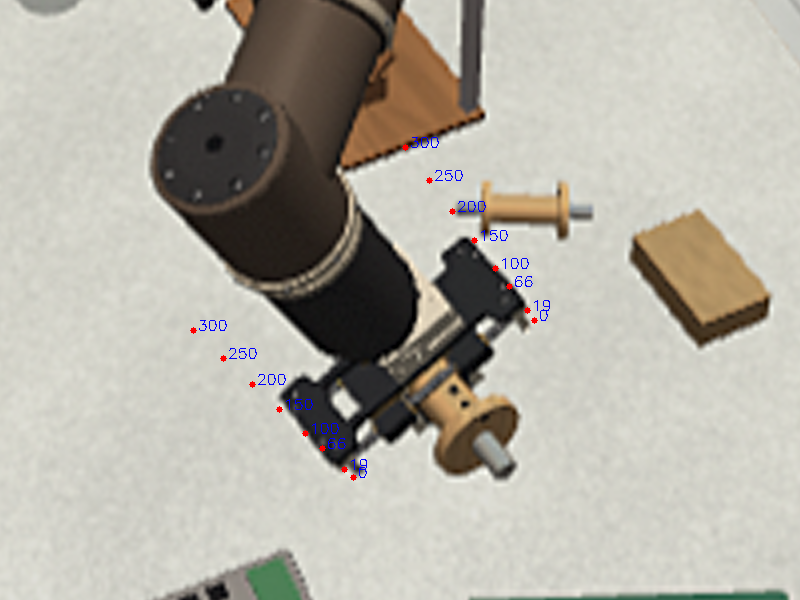

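```bash
python3 -m pendant '[[0,0.006,-0.012,0,0,0,-0.5],[0,0.015,-0.03,0,0,0,-0.5],[0,0.025,-0.055,0,0,0,-0.5],[0,0.036,-0.08,0,0,0,-0.5],[0,0.044,-0.1,0,0,0,-0.5],[0,0.046,-0.11,0,0,0,-0.5]]'
cat >> h.py <<'E'
def seatpose(x,z,t,y=0,depth=.0133): return barpose(S(x,y,z),8.4,t,depth)
E
python3 - <<'E'
from h import *
o=ctrl.get_obs();print(o['tool_pos'],o['orientation'],o['force'],o['opening'],o['joint_pos'])
w=Cam("wrist"); w.crop("pics/w16b.png",180,80,380,260,4)
p,A=seatpose(-.07,.17,38); print(rel(p,A))
E
```

```text
clock: 17.05
tool_pos: [0.4413, -0.2656, 0.1074]
orientation: [-154.8, -0.1, -76.4]
force: [-0.6, 0.0, -3.6]
opening: 0.0394
[ 0.44130097 -0.26557998  0.10740655] [-1.54845288e+02 -1.08392977e-01 -7.64434489e+01] [-0.56453699  0.03702232 -3.58568841] 0.0393866262883279 [-22.18801481   5.75743849 -31.59720933 -25.8529808  -34.48914001
  54.88769346]
[-0.402 -0.179  0.026  0.223  0.045  0.078]
```

View pics/w16b.png

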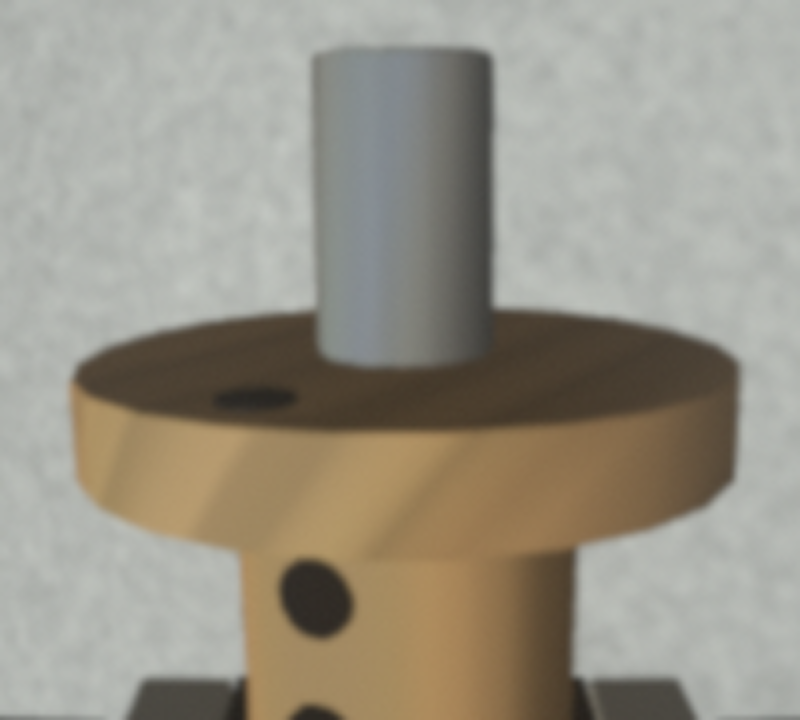

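```bash
python3 - <<'E'
from h import *
w=Cam("wrist");o=ctrl.get_obs();A=rot(o['orientation']);c=o['tool_pos']-.0133*A[:,2];print(c)
holeang(w,None,[(259,229.3),(259.3,263)],13.9,z=c[2],c=c)
u=-A[:,0]
for d in (-.091,.091): print(w.proj(c+d*u))
E
python3 -m pendant '[[-0.035,-0.025,0,0.02,0,0,-0.5],[-0.07,-0.05,0,0.05,0.01,0.01,-0.5],[-0.11,-0.075,0,0.08,0.015,0.02,-0.5],[-0.15,-0.1,0,0.1,0.02,0.03,-0.5],[-0.19,-0.12,0.005,0.13,0.025,0.04,-0.5],[-0.23,-0.135,0.01,0.16,0.03,0.05,-0.5],[-0.27,-0.15,0.015,0.18,0.035,0.06,-0.5],[-0.31,-0.16,0.02,0.2,0.04,0.07,-0.5],[-0.35,-0.17,0.026,0.223,0.045,0.078,-0.5],[-0.39,-0.179,0.026,0.223,0.045,0.078,-0.5],[-0.402,-0.179,0.026,0.223,0.045,0.078,-0.5],[-0.402,-0.179,0.026,0.223,0.045,0.078,-0.5]]'
python3 - <<'E'
from h import *
o=ctrl.get_obs();print(o['tool_pos'],o['orientation'],o['force'],o['opening'],o['joint_pos'])
s=Cam("scene"); s.crop("pics/s17.png",180,80,380,230,4)
for a in [(-.07,.17,38),(-.036,.135,40),(-.016,.115,40),(-.006,.095,38),(0,.075,33),(0,.060,30)]:
    p,A=seatpose(*a); print(a,rel(p,A))
E
```

```text
[ 0.43684659 -0.26697042  0.11941865]
hole (259, 229.3) angle from up (+away) -0.8 along -0.397 True
hole (259.3, 263) angle from up (+away) 0.4 along -0.381 True
[279.04992868  89.49999953]
[280.06183198 391.59344644]
clock: 18.65
tool_pos: [0.5446, 0.1788, 0.2161]
orientation: [-146.9, -0.2, -81.5]
force: [0.1, -0.6, -3.7]
opening: 0.0394
[0.54464297 0.1787577  0.21607667] [-146.88275953   -0.19458818  -81.54635593] [ 0.11524925 -0.61396498 -3.67293123] 0.03944261036449888 [ 36.35508157  -5.29693627 -58.21836781  64.92341848 -16.561804
 -87.80684013]
(-0.07, 0.17, 38) [ 0.008  0.056  0.03   0.086 -0.002  0.003]
(-0.036, 0.135, 40) [ 0.008  0.046  0.078  0.121 -0.002  0.003]
(-0.016, 0.115, 40) [ 0.008  0.04   0.106  0.121 -0.002  0.003]
(-0.006, 0.095, 38) [ 0.008  0.043  0.128  0.086 -0.002  0.003]
(0, 0.075, 33) [ 0.008  0.05   0.148 -0.001 -0.002  0.003]
(0, 0.06, 30) [ 0.008  0.059  0.161 -0.053 -0.003  0.003]
```

View pics/s17.png

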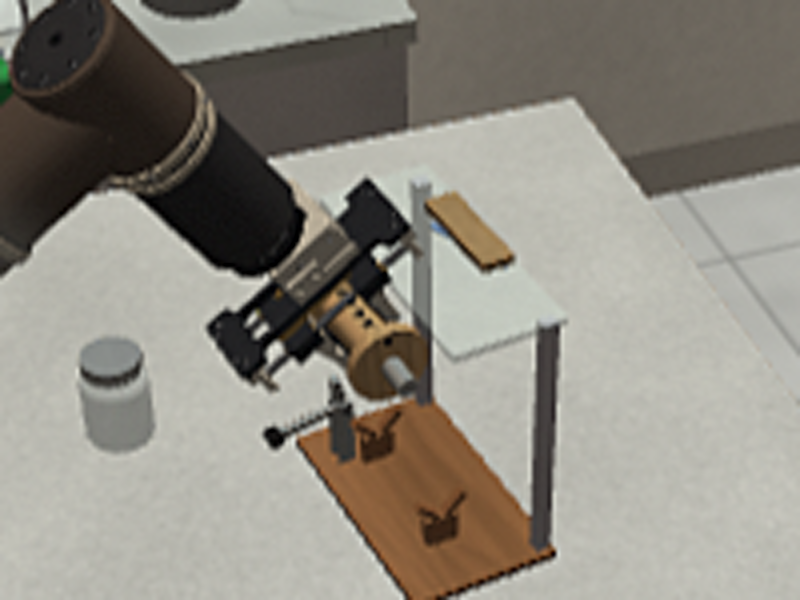

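```bash
cat > kin.py <<'E'
import numpy as np
from scipy.spatial.transform import Rotation as R
from scipy.optimize import least_squares
D=[([-48.809,20.589,.635,-.019,-70.135,-16.506],[.28166,-.61291,.22566],[179.91,0,-155.322]),
([32.775,-19.18,-33.908,12.639,-52.672,-119.871],[.4804,.00848,.34778],[179.9,25.2,-171.4]),
([49.181,5.419,-56.992,47.343,-15.732,-173.608],[.48452,.24681,.09748],[178.6,20.2,-170.1]),
([50.540,9.851,-38.759,15.354,-31.672,-143.735],[.51174,.24796,.10936],[179.04,13.24,-170.9]),
([46.692,8.312,-20.112,.987,-61.608,-128.494],[.48397,.2255,.19831],[-179.3,.51,-171.33]),
([49.030,17.047,-30.46,-.121,-42.446,-130.508],[.4654,.2442,.0538],[179.9,0,-171.567]),
([-12.505,7.153,-24.453,-16.514,-37.663,35.143],[.5406,-.2409,.1606],[-156.2,.8,-79.3]),
([-22.188,5.757,-31.597,-25.853,-34.489,54.888],[.4413,-.26558,.10741],[-154.85,-.1,-76.44]),
([36.355,-5.297,-58.218,64.923,-16.562,-87.807],[.54464,.17876,.21608],[-146.88,-.19,-81.55])]
def wc(q,p):
    a,h,e,L2,L3,k,Lt=p; j1,j2,j3=np.radians(q[:3]); b=j2-j3
    r=a+L2*np.sin(j2)+L3*np.cos(b)+k*np.sin(b); z=h+L2*np.cos(j2)-L3*np.sin(b)+k*np.cos(b)
    return np.array([r*np.cos(j1)-e*np.sin(j1),r*np.sin(j1)+e*np.cos(j1),z])
def res(p):
    o=[]
    for q,t,an in D:
        z=R.from_euler('xyz',an,degrees=True).as_matrix()[:,2]; o+=list(wc(q,p)-(np.array(t)-p[6]*z))
    return np.array(o)
def fit(): return least_squares(res,[0,.4,-.19,.4,.4,0,.25])
if __name__=="__main__":
    s=fit(); print(np.round(s.x,4)); print(np.round(s.fun.reshape(-1,3)*1000,1))
E
python3 kin.py
```

```text
[ 0.1629  0.1473 -0.1716  0.4174  0.2742  0.0728  0.2954]
[[-21.   54.7  -8.1]
 [ -3.1  34.  -72.7]
 [  2.  -36.3 -21. ]
 [-14.4  21.6   4.2]
 [-13.7  16.7   0.3]
 [  7.8  39.5  44.3]
 [ 13.6  -6.2  49. ]
 [ 48.3 -40.7  79.4]
 [ -3.1 -87.9 -75.3]]
```

```bash
cat > kin2.py <<'E'
from kin import D
import numpy as np
from scipy.spatial.transform import Rotation as R
from scipy.optimize import least_squares
def Rq(q,s4,s6):
    E=lambda a,v:R.from_euler(a,v,degrees=True)
    A=E('z',q[0]);B=A*E('y',q[1]);C=B*E('y',-q[2]);F=C*E('x',s4*q[3]);G=F*E('y',-q[4]);H=G*E('x',s6*q[5]); return A,B,C,F,G,H
best=None
for s4 in(1,-1):
  for s6 in(1,-1):
    Cs=[Rq(q,s4,s6)[5].inv()*R.from_euler('xyz',an,degrees=True) for q,t,an in D]
    M=R.concatenate(Cs).mean(); e=[np.degrees((M.inv()*c).magnitude()) for c in Cs]
    if best is None or max(e)<best[0]: best=(max(e),s4,s6,M)
_,S4,S6,M=best
def rows(q):
    A,B,C,F,G,H=[r.as_matrix() for r in Rq(q,S4,S6)]
    # consts: base z; A: x,y ; B: z,x ; C: x,z ; F: y ; G: x,y,z->along
    return np.column_stack([[0,0,1],A[:,0],A[:,1],B[:,2],C[:,0],C[:,2],F[:,1],F[:,2],G[:,0],G[:,2]])
Am=np.vstack([rows(q) for q,_,_ in D]); bm=np.concatenate([t for _,t,_ in D])
# light ridge for redundancy
P=np.linalg.solve(Am.T@Am+1e-7*np.eye(Am.shape[1]),Am.T@bm)
def fk(q): return rows(q)@P,(R.from_matrix(Rq(q,S4,S6)[5].as_matrix())*M)
lo=np.array([-176.03,-82.01,-58.28,-173.87,-174.79,-173.66]);hi=np.array([176.03,121.73,71.71,95.51,-.11,173.66])
def ik(p,Rt,q0):
    T=R.from_matrix(Rt)
    f=lambda q:np.r_[(fk(q)[0]-p)*10,(T.inv()*fk(q)[1]).as_rotvec()]
    b=None
    rng=np.random.default_rng(0)
    for i in range(8):
        x0=np.clip(np.array(q0)+(rng.normal(0,25,6) if i else 0),lo+1,hi-1)
        s=least_squares(f,x0,bounds=(lo,hi),x_scale=30)
        if b is None or s.cost<b.cost:b=s
        if b.cost<1e-5:break
    return b.x,np.sqrt(2*b.cost)
if __name__=="__main__":
    print(best[:3],M.as_euler('xyz',degrees=True)); print(np.round(P,4)); print(np.round((Am@P-bm).reshape(-1,3)*1000,1))
E
python3 kin2.py
```

```text
(np.float64(0.7469940595912026), -1, -1) [-9.00222555e+01  8.43338653e-02 -9.00148261e+01]
[ 1.988e-01  1.000e-04  1.000e-04  6.017e-01  4.637e-01 -2.000e-04
 -1.919e-01  1.000e-04  3.781e-01 -2.000e-04]
[[ 0.  -0.  -0. ]
 [-0.   0.  -0.1]
 [ 0.  -0.  -0. ]
 [-0.  -0.  -0. ]
 [-0.   0.   0. ]
 [-0.   0.  -0. ]
 [ 0.  -0.1  0.2]
 [-0.   0.  -0.1]
 [ 0.   0.  -0. ]]
```

```bash
cat > t.py <<'E'
from h import *; from kin2 import ik,lo,hi
q0=[36,0,-50,40,-30,-60]
for a in [(-.07,.17,38),(-.036,.135,40),(-.036,.135,33),(-.016,.115,40),(-.016,.115,33),(0,.075,33),(0,.06,30),(0,.06,25)]:
    p,A=seatpose(*a)
    for fl in (0,1):
        B=A@np.diag([-1,-1,1]) if fl else A
        q,e=ik(p,B,q0); print(a,fl,np.round(q,0),round(e,3))
E
python3 t.py
```

```text
(-0.07, 0.17, 38) 0 [ 40.  -3. -58.  51. -17. -78.] 0.203
(-0.07, 0.17, 38) 1 [ 40.  -3. -58.  51. -17. 102.] 0.202
(-0.036, 0.135, 40) 0 [  -1.    4.  -45. -160.   -1.  167.] 0.108
(-0.036, 0.135, 40) 1 [  -1.    4.  -45. -160.   -1.  -12.] 0.108
(-0.036, 0.135, 33) 0 [ 32.   4. -58.  65. -11. -86.] 0.144
(-0.036, 0.135, 33) 1 [ 32.   4. -58.  65. -11.  94.] 0.143
(-0.016, 0.115, 40) 0 [  -0.    8.  -42. -153.   -3.  159.] 0.091
(-0.016, 0.115, 40) 1 [  -0.    8.  -42. -153.   -3.  -20.] 0.091
(-0.016, 0.115, 33) 0 [  23.    8.  -58.   86.   -8. -100.] 0.153
(-0.016, 0.115, 33) 1 [ 23.   8. -58.  86.  -8.  80.] 0.152
(0, 0.075, 33) 0 [  20.   13.  -57.   96.   -7. -106.] 0.202
(0, 0.075, 33) 1 [ 20.  13. -57.  96.  -7.  74.] 0.201
(0, 0.06, 30) 0 [  19.   15.  -56.   96.   -6. -106.] 0.176
(0, 0.06, 30) 1 [ 19.  15. -56.  96.  -6.  74.] 0.175
(0, 0.06, 25) 0 [  18.   15.  -56.   96.   -4. -104.] 0.094
(0, 0.06, 25) 1 [ 18.  15. -56.  96.  -4.  76.] 0.093
```

```bash
cat > t2.py <<'E'
from h import *; from kin2 import *
def iks(p,Rt,n=40,seed=1):
    T=R.from_matrix(Rt); f=lambda q:np.r_[(fk(q)[0]-p)*10,(T.inv()*fk(q)[1]).as_rotvec()]
    rng=np.random.default_rng(seed); out=[]
    for i in range(n):
        x0=rng.uniform(lo,hi); x0[0]=rng.uniform(-60,80);x0[1]=rng.uniform(-30,60);x0[2]=rng.uniform(-58,20)
        s=least_squares(f,x0,bounds=(lo,hi),x_scale=30,max_nfev=150); out.append((np.sqrt(2*s.cost),np.round(s.x)))
    out.sort(key=lambda a:a[0]); uniq=[]
    for e,x in out:
        if e<.03 and not any(np.abs(x-y).max()<4 for _,y in uniq): uniq.append((round(e,3),x))
    return uniq or [out[0]]
if __name__=="__main__":
  for a in [(-.07,.17,35),(-.036,.135,40),(-.016,.115,35),(0,.06,30),(0,.06,20)]:
    p,A=seatpose(*a); print(a)
    for u in iks(p,A): print("   ",u)
E
python3 t2.py
```

```text
(-0.07, 0.17, 35)
    (np.float64(0.15254249982435633), array([ 40.,  -3., -58.,  51., -17., -78.]))
(-0.036, 0.135, 40)
    (np.float64(0.10836937289700561), array([  -1.,    4.,  -45., -160.,   -1.,  167.]))
(-0.016, 0.115, 35)
    (np.float64(0.11325749928022898), array([  -1.,    8.,  -44., -166.,   -0.,  174.]))
(0, 0.06, 30)
    (np.float64(0.10118267502564927), array([  -1.,   15.,  -42., -166.,   -0.,  174.]))
(0, 0.06, 20)
    (np.float64(0.011), array([  17.,   15.,  -56.,   96.,   -3., -103.]))
```

```bash
cat > t3.py <<'E'
from h import *; from t2 import *
for lam in (-30,-20,-10,10,20,30):
  for a in [(-.036,.135,38),(-.016,.115,38),(0,.06,30)]:
    p,A=seatpose(*a); c=S(a[0],0,a[1]); B=A@R.from_euler('y',lam,degrees=True).as_matrix(); p=c+.0133*B[:,2]
    B=B@np.diag([-1,-1,1])
    u=iks(p,B,25); print(lam,a,u[0],len(u), "lean left" if (B[:,2]@sd(0,1,0))<0 else "lean right")
E
python3 t3.py
```

```text
-30 (-0.036, 0.135, 38) (np.float64(0.0), array([   7.,    9.,  -27.,  -64.,  -35., -120.])) 1 lean right
-30 (-0.016, 0.115, 38) (np.float64(0.0), array([   6.,   12.,  -25.,  -66.,  -35., -116.])) 1 lean right
-30 (0, 0.06, 30) (np.float64(0.0), array([   8.,   20.,  -22.,  -61.,  -35., -124.])) 1 lean right
-20 (-0.036, 0.135, 38) (np.float64(0.0), array([  26.,    4.,  -35.,  -43.,  -13., -152.])) 1 lean right
-20 (-0.016, 0.115, 38) (np.float64(0.0), array([  22.,    8.,  -31.,  -50.,  -15., -142.])) 1 lean right
-20 (0, 0.06, 30) (np.float64(0.0), array([  22.,   16.,  -28.,  -46.,  -18., -147.])) 1 lean right
-10 (-0.036, 0.135, 38) (np.float64(0.13352272889964364), array([ 36.,   4., -46., -15.,  -0., 174.])) 1 lean right
-10 (-0.016, 0.115, 38) (np.float64(0.11307234085318071), array([  34.,    8.,  -41.,  -28.,   -0., -172.])) 1 lean right
-10 (0, 0.06, 30) (np.float64(0.06715384850731025), array([ 35.,  15., -43.,  -8.,  -0., 165.])) 1 lean right
10 (-0.036, 0.135, 38) (np.float64(0.05915265962798511), array([  -2.,    4.,  -49., -174.,   -1.,    2.])) 1 lean left
10 (-0.0
[... 168 characters left out ...]
([  -2.,   15.,  -43., -174.,   -0.,    3.])) 1 lean left
20 (-0.036, 0.135, 38) (np.float64(0.12462683889913975), array([ 45.,  11., -58.,  77., -38.,  65.])) 1 lean left
20 (-0.016, 0.115, 38) (np.float64(0.1134216726034637), array([ 40.,  14., -58.,  86., -36.,  59.])) 1 lean left
20 (0, 0.06, 30) (np.float64(0.038278879771446415), array([ 33.,  19., -58.,  96., -31.,  58.])) 1 lean left
30 (-0.036, 0.135, 38) (np.float64(0.039452930048645245), array([ 50.,  15., -58.,  77., -48.,  57.])) 1 lean left
30 (-0.016, 0.115, 38) (np.float64(0.025), array([ 46.,  18., -58.,  85., -46.,  53.])) 1 lean left
30 (0, 0.06, 30) (np.float64(0.0), array([ 42.,  23., -55.,  84., -41.,  58.])) 1 lean left
```

```bash
cat >> h.py <<'E'
def leanpose(c,yaw,t,lam,depth=.010):
    _,A=barpose(c,yaw,t); B=A@R.from_euler('y',-lam,degrees=True).as_matrix(); return np.asarray(c)+depth*B[:,2],B
E
cat > t4.py <<'E'
from h import *; from t2 import *
for lam in (15,17,19):
  q=[26,4,-35,-43,-13,28]
  for a in [(-.07,.17,35),(-.036,.135,38),(-.016,.115,38),(0,.075,33),(0,.06,30)]:
    p,B=leanpose(S(a[0],0,a[1]),8.4,a[2],lam)
    q,e=ik(p,B,q); print(lam,a,np.round(q),round(e,4),"right" if B[1,2]>0 else "left")
  p,B=leanpose([.523,-.246,.038],13.9,25,lam); q,e=ik(p,B,[-22,6,-32,-26,-34,55]); print("reg",np.round(q),round(e,4))
E
python3 t4.py
```

```text
15 (-0.07, 0.17, 35) [ 38.  -4. -58.  20.  -0. -43.] 0.0484 right
15 (-0.036, 0.135, 38) [ 36.   3. -45. -18.  -0.  -3.] 0.0495 right
15 (-0.016, 0.115, 38) [ 34.   7. -42. -25.  -0.   5.] 0.0289 right
15 (0, 0.075, 33) [ 34.  13. -40. -21.  -1.  -0.] 0.0 right
15 (0, 0.06, 30) [ 32.  15. -37. -24.  -6.   4.] 0.0 right
reg [-27.  24. -16. -38. -48.  70.] 0.0
17 (-0.07, 0.17, 35) [ 39.  -4. -56.  12.  -0. -36.] 0.0227 right
17 (-0.036, 0.135, 38) [ 36.   3. -45. -19.  -0.  -3.] 0.0154 right
17 (-0.016, 0.115, 38) [ 32.   7. -39. -31.  -3.  13.] 0.0 right
17 (0, 0.075, 33) [ 28.  13. -33. -37. -10.  21.] 0.0 right
17 (0, 0.06, 30) [ 28.  15. -32. -36. -12.  19.] 0.0 right
reg [-28.  25. -14. -39. -51.  71.] 0.0
19 (-0.07, 0.17, 35) [ 39.  -4. -50.  -6.  -5. -19.] 0.0 right
19 (-0.036, 0.135, 38) [ 30.   3. -38. -36.  -9.  19.] 0.0 right
19 (-0.016, 0.115, 38) [ 25.   8. -33. -46. -12.  32.] 0.0 right
19 (0, 0.075, 33) [ 23.  14. -30. -45. -15.  32.] 0.0 right
19 (0, 0.06, 30) [ 24.  15. -29. -43. -16.  28.] 0.0 right
reg [-29.  26. -13. -39. -54.  72.] 0.0
```

```bash
python3 - <<'E'
from h import *
p,A=barpose([.523,-.246,.12],13.9,25,.0133); print(rel(p,A)); print(ctrl.get_obs()['clock'])
E
```

```text
[ 0.416  0.125  0.049 -0.14  -0.049 -0.081]
18.7
```

```bash
python3 -m pendant '[[0.03,0,-0.01,0,0,0,-0.5],[0.07,0.01,-0.01,-0.02,0,0,-0.5],[0.11,0.02,-0.01,-0.04,-0.01,-0.02,-0.5],[0.16,0.035,0,-0.07,-0.02,-0.03,-0.5],[0.21,0.05,0.01,-0.09,-0.03,-0.05,-0.5],[0.26,0.07,0.02,-0.11,-0.04,-0.06,-0.5],[0.31,0.085,0.03,-0.13,-0.049,-0.081,-0.5],[0.36,0.1,0.04,-0.14,-0.049,-0.081,-0.5],[0.4,0.12,0.049,-0.14,-0.049,-0.081,-0.5],[0.416,0.125,0.049,-0.14,-0.049,-0.081,-0.5],[0.416,0.125,0.049,-0.14,-0.049,-0.081,-0.5],[0.416,0.125,0.049,-0.14,-0.049,-0.081,-0.5]]'
python3 - <<'E'
from h import *
o=ctrl.get_obs();print(o['opening'],o['joint_pos'])
p,A=barpose([.523,-.246,.0385],13.9,25,.0133); print(rel(p,A)); 
E
```

```text
clock: 20.2
tool_pos: [0.5277, -0.2468, 0.108]
orientation: [-154.9, 0.1, -76.4]
force: [-0.0, -0.5, -3.8]
opening: 0.0391
0.03906007068725195 [-15.24900407  10.54321368 -26.81692614 -22.56628162 -32.41653637
  45.86821574]
[-0.002  0.033  0.074 -0.001 -0.001 -0.005]
```

```bash
python3 -m pendant '[[-0.001,0.012,0.025,0,0,0,-0.5],[-0.002,0.023,0.05,0,0,-0.003,-0.5],[-0.002,0.029,0.065,-0.001,-0.001,-0.005,-0.5],[-0.002,0.033,0.073,-0.001,-0.001,-0.005,-0.5],[-0.002,0.033,0.074,-0.001,-0.001,-0.005,-0.5],[-0.002,0.033,0.074,-0.001,-0.001,-0.005,-0.5]]'
python3 - <<'E'
from h import *
o=ctrl.get_obs();A=rot(o['orientation']);c=o['tool_pos']-.0133*A[:,2];print(c,o['force'],o['opening'])
E
```

```text
clock: 20.95
tool_pos: [0.5297, -0.2443, 0.0286]
orientation: [-154.9, -0.1, -76.0]
force: [-0.1, 0.6, -3.8]
opening: 0.0393
[ 0.52425194 -0.24567754  0.04066928] [-0.1132455   0.56806449 -3.81175495] 0.03930958704249821
```

```bash
python3 -m pendant '[[0,0.001,0.0025,0,0,0,-0.5],[0,0.001,0.0028,0,0,0,-0.5],[0,0.001,0.0028,0,0,0,-0.5]]'
python3 - <<'E'
from h import *
o=ctrl.get_obs();A=rot(o['orientation']);c=o['tool_pos']-.0133*A[:,2];print(c,o['force'],o['opening'])
E
```

```text
clock: 21.32
tool_pos: [0.53, -0.2445, 0.0259]
orientation: [-154.8, -0.1, -76.0]
force: [-3.5, 2.3, 4.4]
opening: 0.0394
[ 0.52448567 -0.24588704  0.03793256] [-3.47484039  2.26324043  4.36390763] 0.0394328639057039
```

```bash
python3 -m pendant '[[0,0,0,0,0,0,0.05],[0,0,0,0,0,0,0.25],[0,0,0,0,0,0,0.25],[0,0,0,0,0,0,0.25]]'
python3 - <<'E'
from h import *
p,B=leanpose([.5245,-.2459,.038],14,25,20,.008); print(rel(p,B),ctrl.get_obs()['opening'])
w=Cam("wrist"); cv2.imwrite("pics/w20.png",w.im)
E
```

```text
clock: 21.82
tool_pos: [0.5295, -0.2445, 0.0248]
orientation: [-154.9, -0.1, -76.0]
force: [-0.1, 0.3, 0.4]
opening: 0.0544
[-0.003 -0.001 -0.007 -0.001 -0.35   0.   ] 0.05436930837719794
```

View pics/w20.png

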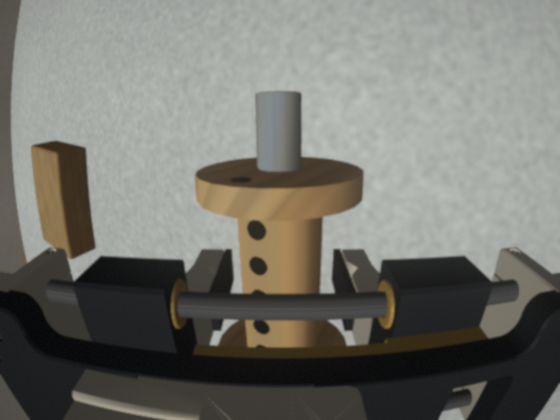

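```bash
python3 -m pendant '[[0,-0.001,-0.009,0,0,0,0.25],[-0.001,-0.001,-0.009,0,-0.15,0,0.25],[-0.003,-0.001,-0.009,0,-0.3,0,0.25],[-0.003,-0.001,-0.007,0,-0.35,0,0.25],[-0.003,-0.001,-0.007,0,-0.35,0,0.25],[-0.003,-0.001,-0.007,0,-0.35,0,0.25]]'
python3 - <<'E'
from h import *
p,B=leanpose([.5245,-.2459,.038],14,25,20,.008); print(rel(p,B))
w=Cam("wrist"); cv2.imwrite("pics/w21.png",w.im); print(ctrl.get_obs()['joint_pos'])
s=Cam("scene"); s.crop("pics/s21.png",200,220,390,360,4)
E
```

```text
clock: 22.62
tool_pos: [0.5263, -0.2418, 0.0318]
orientation: [-153.5, 18.0, -67.2]
force: [0.7, -0.0, -0.3]
opening: 0.0545
[ 0.001 -0.     0.    -0.001 -0.001  0.001]
[-29.49867141  26.52117358 -11.82304008 -39.43530884 -55.2072697
  72.14677523]
```

View pics/w21.png

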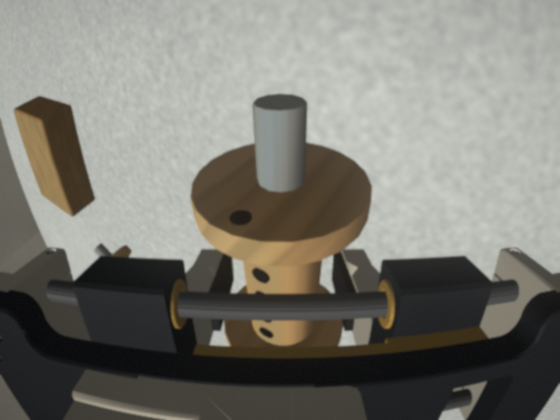

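View pics/s21.png

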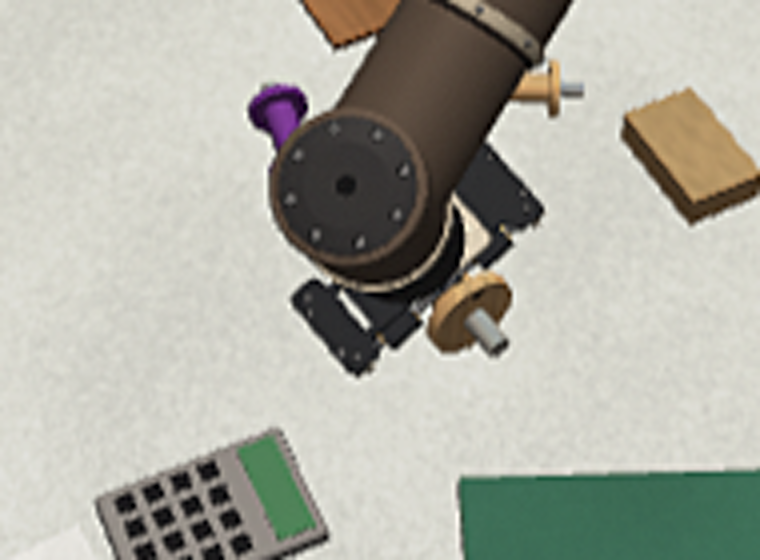

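```bash
cat >> h.py <<'E'
def dotang(w,c,yaw,u,v,off=-.057):
    y=np.radians(yaw);f=np.array([np.cos(y),np.sin(y),0]);a=np.array([-np.sin(y),np.cos(y),0]);c=np.asarray(c)
    d=w.ray(u,v); s=((c+off*a-w.eye)@a)/(d@a); q=w.eye+s*d-(c+off*a); return round(np.degrees(np.arctan2(q@f,q[2])),1),round(np.hypot(q@f,q[2]),4)
E
python3 - <<'E'
from h import *
w=Cam("wrist"); print(dotang(w,[.5245,-.2459,.038],14,241,217)); print([w.onz(*p,.038)@[np.cos(.244),np.sin(.244),0] for p in [(280,100),(281,183)]],np.array([.5245,-.2459])@[np.cos(.244),np.sin(.244)])
E
python3 -m pendant '[[0.001,0,0,0,0,0,-0.05],[0.001,0,0,0,0,0,-0.1],[0.001,0,0,0,0,0,-0.3],[0.001,0,0,0,0,0,-0.5],[0.001,0,0,0,0,0,-0.5]]'
python3 - <<'E'
from h import *
w=Cam("wrist"); cv2.imwrite("pics/w22.png",w.im); w.crop("pics/w22b.png",180,80,380,260,4)
o=ctrl.get_obs();A=rot(o['orientation']);print(o['tool_pos'],o['force'],o['opening']);
print((o['tool_pos'][2]-.038)/A[2,2], A)
E
```

```text
(np.float64(2.7), np.float64(0.0294))
[np.float64(0.44981285845279806), np.float64(0.4494230829801084)] 0.4495579795860422
clock: 23.4
tool_pos: [0.5271, -0.2427, 0.0314]
orientation: [-153.5, 18.0, -67.2]
force: [-0.4, 1.3, 3.5]
opening: 0.0393
[ 0.52705543 -0.24271562  0.03140215] [-0.38199629  1.17234708  3.0098192 ] 0.039329335399974324
0.007752926539089429 [[ 0.36839133 -0.87865629  0.30372841]
 [-0.87654512 -0.21942094  0.42839597]
 [-0.30976844 -0.42404902 -0.85101465]]
```

View pics/w22b.png

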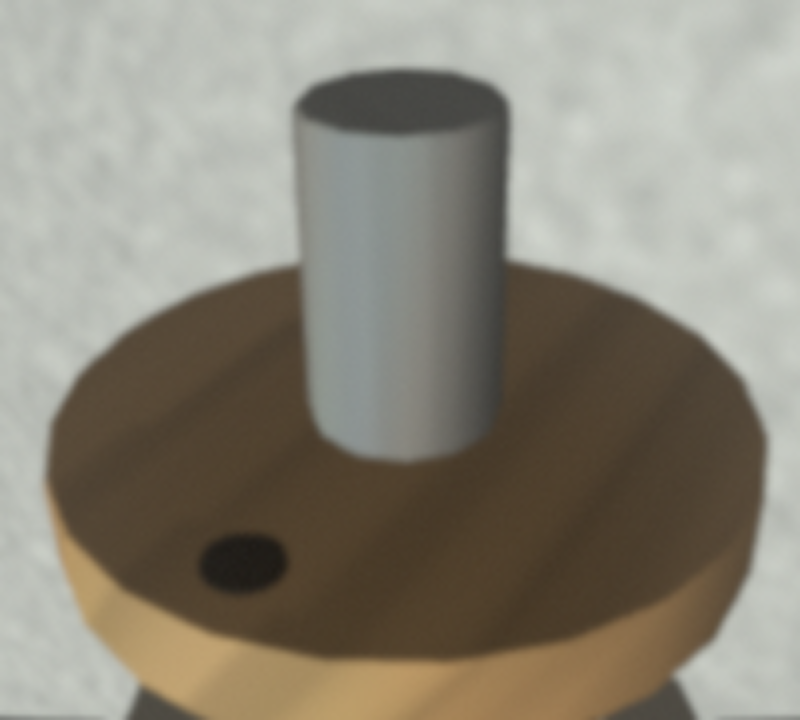

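```bash
python3 - <<'E'
from h import *
w=Cam("wrist");o=ctrl.get_obs();A=rot(o['orientation']);
y=np.radians(14);u=np.array([-np.sin(y),np.cos(y),0]);f=np.array([np.cos(y),np.sin(y),0])
E=w.onz(280.2,105,.038); print("end->center",E+.091*u, "u",(E+.091*u)@u, "TCP-axis u",(o['tool_pos']-.0078*A[:,2])@u, "f",E@f,(o['tool_pos']-.0078*A[:,2])@f)
print(dotang(w,o['tool_pos']-.0078*A[:,2],14,180+243/4,80+563/4))
p,B=leanpose([.5245,-.2459,.038],14,25,20,.008);print("R err",rel(p,B))
E
python3 -m pendant '[[0,-0.006,-0.012,0,0,0,-0.5],[0.003,-0.015,-0.03,0,0,0,-0.5],[0.006,-0.025,-0.055,0,0,0,-0.5],[0.01,-0.036,-0.08,0,0,0,-0.5],[0.012,-0.044,-0.1,0,0,0,-0.5],[0.012,-0.044,-0.1,0,0,0,-0.5]]'
cat > t5.py <<'E'
from h import *; from t2 import *
q=ctrl.get_obs()['joint_pos']
for a in [(-.04,.17,35,-.25),(-.036,.14,38,-.15),(-.036,.14,38,-.1),(-.036,.137,38,0),(-.016,.115,38,0),(-.006,.095,37,0),(0,.075,33,0),(0,.06,30,0)]:
    p,B=leanpose(S(a[0],a[3],a[1]),8.4,a[2],20,.0078)
    q,e=ik(p,B,q); print(a,np.round(q),round(e,4),rel(p,B))
E
python3 t5.py
```

```text
end->center [ 0.52408306 -0.24481225  0.038     ] u -0.36432744488002733 TCP-axis u -0.3656675579143435 f 0.4492901079552719 0.44957926403887377
(np.float64(2.6), np.float64(0.029))
R err [-0.     0.     0.    -0.001  0.     0.001]
clock: 24.25
tool_pos: [0.5408, -0.2883, 0.1339]
orientation: [-153.4, 17.8, -67.2]
force: [-0.0, 1.0, -4.4]
opening: 0.0394
(-0.04, 0.17, 35, -0.25) [-13.   9. -19. -46. -46.  56.] 0.0 [-0.183 -0.092  0.077  0.189  0.045  0.023]
(-0.036, 0.14, 38, -0.15) [ -3.   7. -26. -53. -34.  57.] 0.0 [-0.265 -0.092  0.141  0.238  0.048  0.004]
(-0.036, 0.14, 38, -0.1) [  6.   5. -29. -51. -28.  50.] 0.0 [-0.311 -0.097  0.16   0.238  0.048  0.004]
(-0.036, 0.137, 38, 0) [ 27.   3. -36. -41. -13.  26.] 0.0 [-0.403 -0.105  0.2    0.238  0.048  0.004]
(-0.016, 0.115, 38, 0) [ 22.   8. -32. -49. -15.  37.] 0.0 [-0.391 -0.113  0.226  0.238  0.048  0.004]
(-0.006, 0.095, 37, 0) [ 20.  11. -30. -53. -16.  42.] 0.0 [-0.383 -0.114  0.247  0.222  0.047  0.01 ]
(0, 0.075, 33, 0) [ 21.  13. -29. -48. -17.  36.] 0.0 [-0.375 -0.11   0.266  0.157  0.044  0.035]
(0, 0.06, 30, 0) [ 22.  15. -28. -45. -18.  32.] 0.0 [-0.371 -0.103  0.279  0.108  0.041  0.054]
```

```bash
python3 -m pendant '[[-0.03,-0.02,-0.01,0.02,0,0,-0.5],[-0.07,-0.04,0,0.05,0.01,0,-0.5],[-0.11,-0.06,0.03,0.09,0.02,0,-0.5],[-0.15,-0.08,0.06,0.13,0.03,0,-0.5],[-0.19,-0.095,0.08,0.17,0.035,0,-0.5],[-0.23,-0.1,0.105,0.2,0.04,0.004,-0.5],[-0.27,-0.1,0.13,0.238,0.048,0.004,-0.5],[-0.3,-0.098,0.155,0.238,0.048,0.004,-0.5],[-0.311,-0.097,0.16,0.238,0.048,0.004,-0.5],[-0.311,-0.097,0.16,0.238,0.048,0.004,-0.5]]'
python3 t5.py
python3 - <<'E'
from h import *
s=Cam("scene"); s.crop("pics/s23.png",180,80,380,230,4)
w=Cam("wrist"); cv2.imwrite("pics/w23.png",w.im)
E
```

```text
clock: 25.5
tool_pos: [0.5583, 0.0766, 0.1322]
orientation: [-140.5, 15.9, -68.9]
force: [0.1, -0.3, -3.1]
opening: 0.039
(-0.04, 0.17, 35, -0.25) [-13.   9. -19. -46. -46.  56.] 0.0 [ 0.134 -0.017 -0.078 -0.045  0.004  0.017]
(-0.036, 0.14, 38, -0.15) [ -3.   7. -26. -53. -34.  57.] 0.0 [ 0.049 -0.002 -0.019  0.004  0.004 -0.001]
(-0.036, 0.14, 38, -0.1) [  6.   5. -29. -51. -28.  50.] 0.0 [ 0.002 -0.002 -0.002  0.004  0.004 -0.001]
(-0.036, 0.137, 38, 0) [ 27.   3. -36. -41. -13.  26.] 0.0 [-0.091 -0.     0.035  0.004  0.004 -0.001]
(-0.016, 0.115, 38, 0) [ 22.   8. -32. -49. -15.  37.] 0.0 [-0.081 -0.003  0.063  0.004  0.004 -0.001]
(-0.006, 0.095, 37, 0) [ 20.  11. -30. -53. -16.  42.] 0.0 [-0.073  0.002  0.084 -0.013  0.004  0.005]
(0, 0.075, 33, 0) [ 21.  13. -29. -48. -17.  36.] 0.0 [-0.066  0.01   0.102 -0.078  0.004  0.029]
(0, 0.06, 30, 0) [ 22.  15. -28. -45. -18.  32.] 0.0 [-0.062  0.019  0.113 -0.127  0.004  0.047]
```

View pics/s23.png

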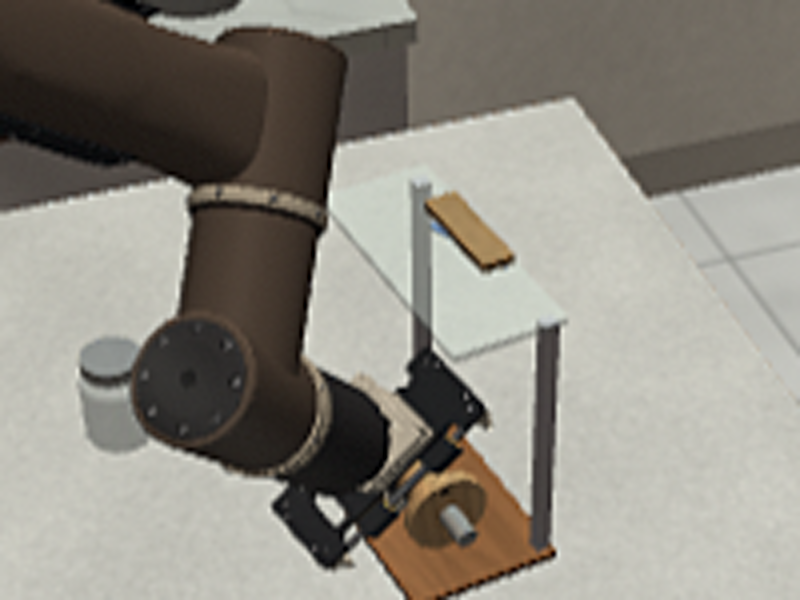

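View pics/w23.png

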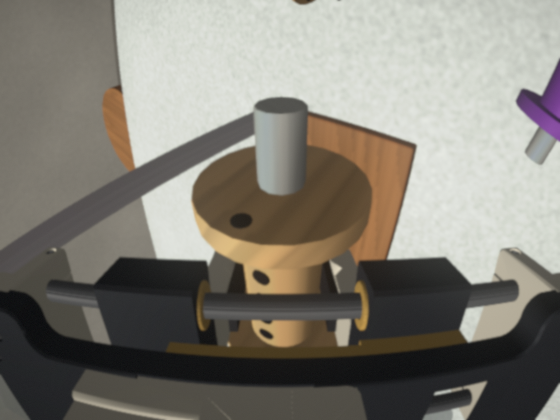

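```bash
cat > t6.py <<'E'
from h import *; from t2 import *; from kin2 import Rq,S4,S6,P
def pts(q):
    A,B,C,F,G,H=[r.as_matrix() for r in Rq(q,S4,S6)]
    e=np.array([0,0,.1988])+.6017*B[:,2]; w0=e+.4637*C[:,0]; w1=w0-.1919*F[:,1]; fl=w1+.2*G[:,0]
    return [np.round(tostand(x),3) for x in (e,w0,w1,fl)]
q=ctrl.get_obs()['joint_pos']; print(pts(q))
for a in [(-.036,.137,38,0),(-.016,.115,38,0),(-.006,.095,37,0),(0,.06,30,0)]:
    p,B=leanpose(S(a[0],a[3],a[1]),8.4,a[2],20,.0078); q,e=ik(p,B,q); print(a,*pts(q))
E
python3 t6.py
```

```text
[array([-0.542, -0.092,  0.798]), array([-0.159, -0.111,  0.537]), array([-0.25 , -0.226,  0.413]), array([-0.135, -0.158,  0.265])]
(-0.036, 0.137, 38, 0) [-0.564 -0.078  0.8  ] [-0.222  0.036  0.509] [-0.25  -0.127  0.411] [-0.134 -0.058  0.263]
(-0.016, 0.115, 38, 0) [-0.52  -0.07   0.795] [-0.171  0.017  0.502] [-0.23  -0.127  0.389] [-0.114 -0.058  0.241]
(-0.006, 0.095, 37, 0) [-0.487 -0.066  0.79 ] [-0.143  0.007  0.489] [-0.215 -0.127  0.373] [-0.102 -0.058  0.223]
(0, 0.06, 30, 0) [-0.442 -0.052  0.779] [-0.114  0.026  0.46 ] [-0.174 -0.127  0.361] [-0.08  -0.058  0.199]
```

```bash
python3 -m pendant '[[-0.03,-0.001,0.011,0.004,0.004,0,-0.5],[-0.06,-0.001,0.022,0.004,0.004,0,-0.5],[-0.08,-0.001,0.03,0.004,0.004,0,-0.5],[-0.09,0,0.034,0.004,0.004,0,-0.5],[-0.09,0,0.034,0.004,0.004,0,-0.5],[-0.09,0,0.034,0.004,0.004,0,-0.5]]'
python3 t5.py | tail -5
python3 - <<'E'
from h import *
o=ctrl.get_obs(); print(o['force'],o['joint_pos'])
w=Cam("wrist"); cv2.imwrite("pics/w24.png",w.im)
t=Cam("top"); t.crop("pics/t24.png",140,120,300,240,5)
E
```

```text
clock: 26.35
tool_pos: [0.5461, 0.1705, 0.132]
orientation: [-140.2, 15.7, -69.2]
force: [-0.1, -0.2, -3.8]
opening: 0.0397
(-0.036, 0.137, 38, 0) [ 27.   3. -36. -41. -13.  26.] 0.0 [-0.003  0.001  0.001 -0.002 -0.002 -0.003]
(-0.016, 0.115, 38, 0) [ 22.   8. -32. -49. -15.  37.] 0.0 [ 0.008 -0.002  0.029 -0.002 -0.002 -0.003]
(-0.006, 0.095, 37, 0) [ 20.  11. -30. -53. -16.  42.] 0.0 [ 0.015  0.003  0.05  -0.018 -0.002  0.003]
(0, 0.075, 33, 0) [ 21.  13. -29. -48. -17.  36.] 0.0 [ 0.022  0.011  0.068 -0.084 -0.002  0.027]
(0, 0.06, 30, 0) [ 22.  15. -28. -45. -18.  32.] 0.0 [ 0.026  0.021  0.079 -0.133 -0.001  0.045]
[-0.14503611 -0.24178091 -3.84069438] [ 26.47698177   3.14355149 -35.56904894 -40.82233841 -12.6855239
  25.62438945]
```

View pics/w24.png

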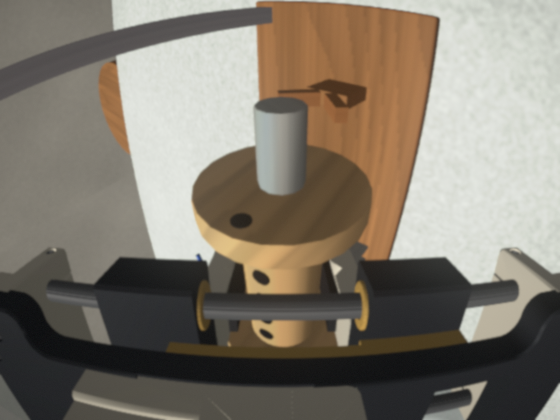

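View pics/t24.png

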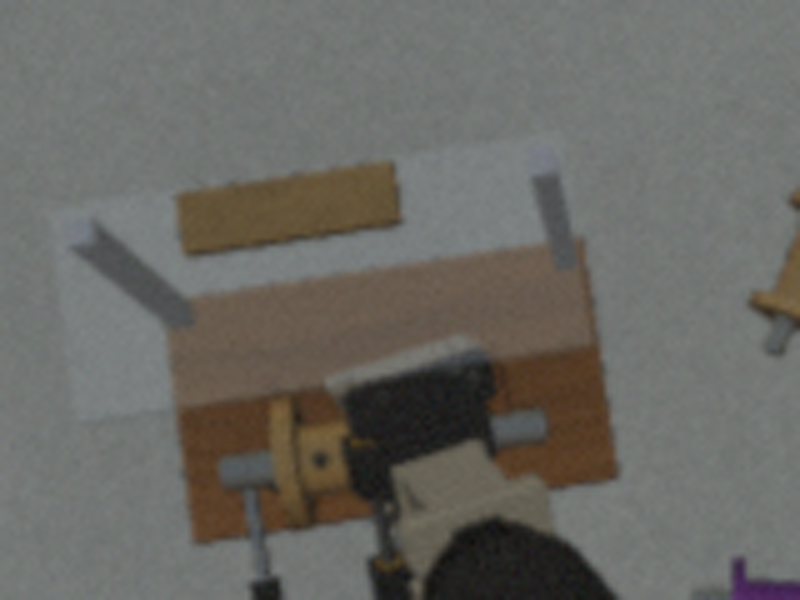

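```bash
python3 - <<'E'
from h import *
t=Cam("top")
L=t.onz(140+220/5,120+470/5,.139);Rr=t.onz(140+546/5,120+425/5,.139); print(tostand(L),tostand(Rr),np.linalg.norm(L-Rr),tostand((L+Rr)/2))
o=ctrl.get_obs();A=rot(o['orientation']);print(tostand(o['tool_pos']-.0078*A[:,2]))
E
python3 -m pendant '[[0.002,0,0.009,0,0,0,-0.5],[0.005,-0.001,0.019,-0.002,-0.002,-0.003,-0.5],[0.008,-0.002,0.029,-0.002,-0.002,-0.003,-0.5],[0.008,-0.002,0.029,-0.002,-0.002,-0.003,-0.5]]'
python3 t5.py | tail -4
python3 - <<'E'
from h import *
t=Cam("top"); t.crop("pics/t25.png",140,120,300,240,5); print(ctrl.get_obs()['force'])
w=Cam("wrist"); cv2.imwrite("pics/w25.png",w.im)
E
```

```text
[-0.03510631  0.08753051  0.139     ] [-0.0370368  -0.09489834  0.139     ] 0.18243905833490803 [-0.03607156 -0.00368392  0.139     ]
[-0.03577105 -0.0031189   0.1378069 ]
clock: 27.0
tool_pos: [0.5659, 0.1755, 0.109]
orientation: [-140.3, 15.7, -69.0]
force: [0.4, -0.5, -3.1]
opening: 0.039
(-0.016, 0.115, 38, 0) [ 22.   8. -32. -49. -15.  37.] 0.0 [-0.001  0.    -0.     0.001 -0.    -0.001]
(-0.006, 0.095, 37, 0) [ 20.  11. -30. -53. -16.  42.] 0.0 [ 0.007  0.005  0.02  -0.016 -0.     0.005]
(0, 0.075, 33, 0) [ 21.  13. -29. -48. -17.  36.] 0.0 [ 0.013  0.013  0.039 -0.081 -0.     0.029]
(0, 0.06, 30, 0) [ 22.  15. -28. -45. -18.  32.] 0.0 [ 0.017  0.023  0.05  -0.131 -0.     0.046]
[-0.65895192 -0.45428984 -3.57407761]
```

View pics/t25.png

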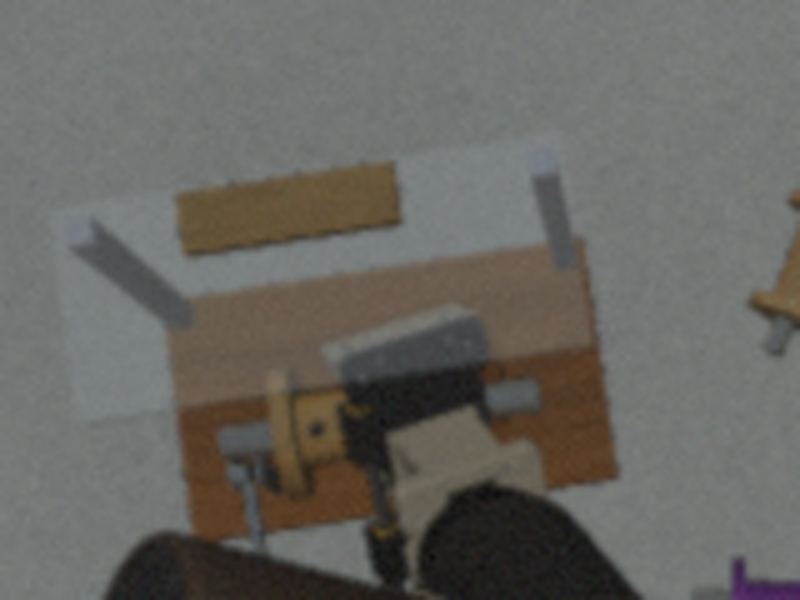

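```bash
python3 -m pendant '[[0.003,0.003,0.01,-0.008,0,0.002,-0.5],[0.006,0.005,0.02,-0.016,0,0.005,-0.5],[0.009,0.009,0.03,-0.05,0,0.017,-0.5],[0.012,0.013,0.039,-0.081,0,0.029,-0.5],[0.012,0.013,0.039,-0.081,0,0.029,-0.5],[0.012,0.013,0.039,-0.081,0,0.029,-0.5]]'
python3 t5.py | tail -2
python3 - <<'E'
from h import *
t=Cam("top"); t.crop("pics/t26.png",140,120,300,240,5); o=ctrl.get_obs(); print(o['force']); A=rot(o['orientation']);print(tostand(o['tool_pos']-.0078*A[:,2]))
w=Cam("wrist"); cv2.imwrite("pics/w26.png",w.im)
E
```

```text
clock: 27.85
tool_pos: [0.5794, 0.1807, 0.0695]
orientation: [-145.3, 16.7, -70.3]
force: [-0.1, 0.4, -4.7]
opening: 0.0394
(0, 0.075, 33, 0) [ 21.  13. -29. -48. -17.  36.] 0.0 [ 0.003 -0.     0.    -0.001  0.001  0.001]
(0, 0.06, 30, 0) [ 22.  15. -28. -45. -18.  32.] 0.0 [ 0.007  0.008  0.012 -0.05   0.001  0.019]
[ 0.52024463 -0.7614581  -3.98119747]
[-0.00079419  0.00224547  0.07584924]
```

View pics/t26.png

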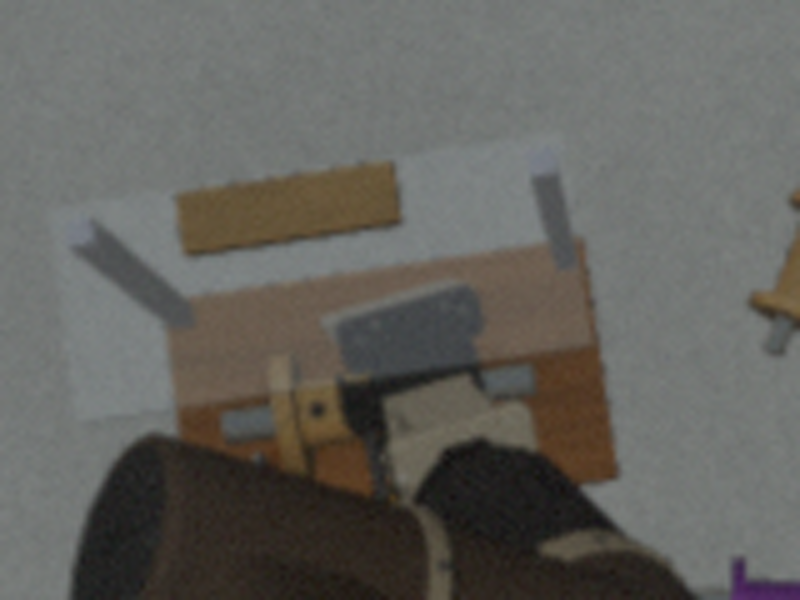

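View pics/w26.png

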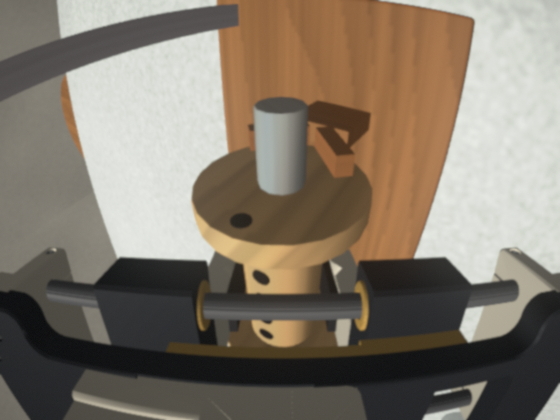

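```bash
python3 - <<'E'
from h import *
t=Cam("top")
L=t.onz(140+220/5,120+425/5,.077);Rr=t.onz(140+537/5,120+380/5,.077); print(tostand(L),tostand(Rr),tostand((L+Rr)/2))
E
python3 -m pendant '[[0.003,0,0,0,0,0,-0.5],[0.005,0.003,0.005,-0.02,0.001,0.008,-0.5],[0.008,0.005,0.009,-0.035,0.001,0.013,-0.5],[0.01,0.007,0.011,-0.05,0.001,0.019,-0.5],[0.01,0.007,0.011,-0.05,0.001,0.019,-0.5],[0.01,0.007,0.011,-0.05,0.001,0.019,-0.5]]'
python3 t5.py | tail -1
python3 - <<'E'
from h import *
t=Cam("top"); t.crop("pics/t27.png",140,120,300,240,5); o=ctrl.get_obs(); print(o['force']); A=rot(o['orientation']);print(tostand(o['tool_pos']-.0078*A[:,2]))
w=Cam("wrist"); cv2.imwrite("pics/w27.png",w.im)
E
```

```text
[-0.00124606  0.09434658  0.077     ] [-0.00245151 -0.09133483  0.077     ] [-0.00184879  0.00150588  0.077     ]
clock: 28.75
tool_pos: [0.5827, 0.1767, 0.0547]
orientation: [-148.4, 17.3, -71.2]
force: [-0.4, 6.4, -1.0]
opening: 0.0395
(0, 0.06, 30, 0) [ 22.  15. -28. -45. -18.  32.] 0.0 [-0.002  0.002  0.001 -0.     0.001  0.   ]
[-0.5522853   5.6225022  -0.59098126]
[ 0.00219961 -0.00215806  0.06102659]
```

View pics/w27.png

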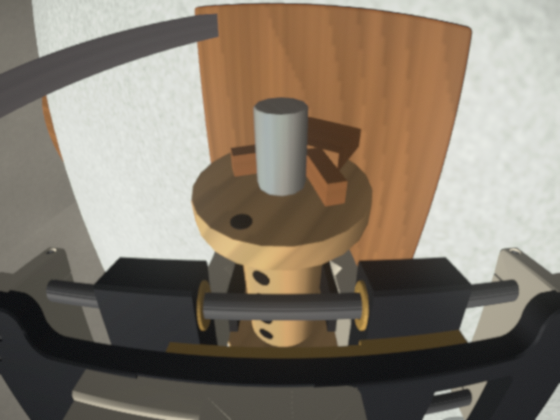

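```bash
python3 -m pendant '[[-0.003,0.001,-0.001,0,0,0,-0.5],[-0.003,0.002,0,0,0,0,-0.5],[-0.003,0.002,0.001,0,0,0,-0.5],[-0.003,0.002,0.001,0,0,0,-0.5]]'
python3 - <<'E'
from h import *
t=Cam("top"); t.crop("pics/t28.png",140,120,300,240,5); o=ctrl.get_obs(); print(o['force']); A=rot(o['orientation']);c=o['tool_pos']-.0078*A[:,2];print(tostand(c))
w=Cam("wrist"); cv2.imwrite("pics/w28.png",w.im);w.crop("pics/w28b.png",180,80,380,260,4)
E
```

```text
clock: 29.35
tool_pos: [0.5811, 0.178, 0.0541]
orientation: [-148.3, 17.2, -71.3]
force: [3.0, -2.0, 2.4]
opening: 0.039
[ 2.97635192 -2.46867155  3.59148865]
[ 0.00080624 -0.000595    0.06039926]
```

View pics/w28b.png

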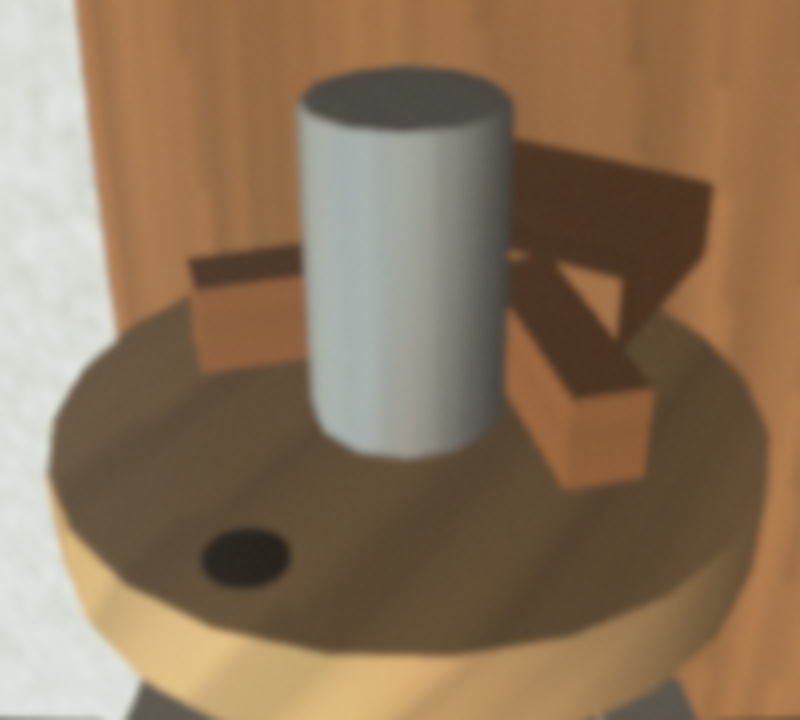

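View pics/t28.png

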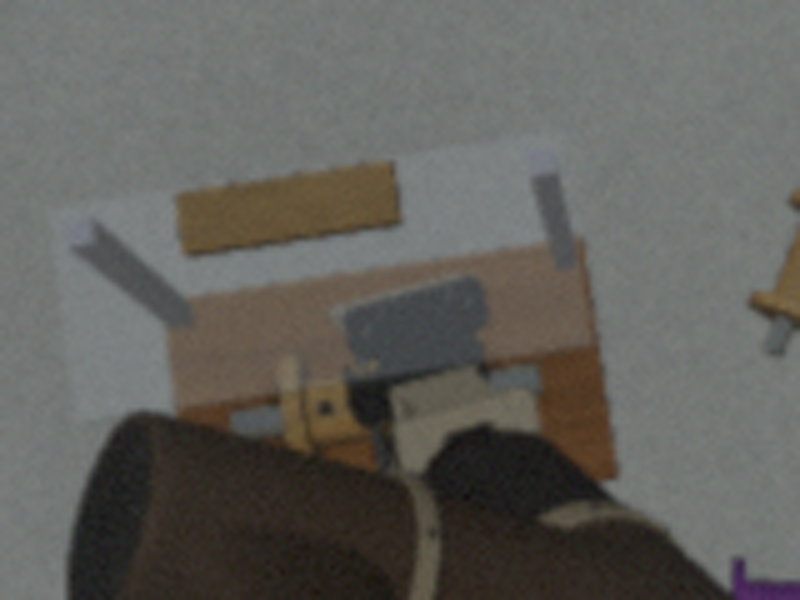

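```bash
python3 - <<'E'
from h import *
w=Cam("wrist");o=ctrl.get_obs();A=rot(o['orientation']);c=o['tool_pos']-.0078*A[:,2]
print(dotang(w,c,8.4,180+246/4,80+557/4))
fx=sd(-1,0,0); print("robotward in tool",A.T@fx, "up",A.T@np.array([0,0,1.]))
E
python3 -m pendant '[[0,0,0,0,0,0,-0.05],[0,0,0,0,0,0,0.1],[0,0,0,0,0,0,0.3],[0,0,0,0,0,0,0.3]]'
python3 - <<'E'
from h import *
o=ctrl.get_obs(); print(o['force'],o['opening'])
w=Cam("wrist"); cv2.imwrite("pics/w29.png",w.im)
E
```

```text
(np.float64(-2.2), np.float64(0.0282))
robotward in tool [-0.17102011  0.86489695 -0.47191672] up [-0.29524405 -0.50194938 -0.81294389]
clock: 30.0
tool_pos: [0.5787, 0.1783, 0.0524]
orientation: [-148.6, 17.2, -71.3]
force: [-0.6, 0.4, -0.0]
opening: 0.0563
[-0.64311745  0.35960421 -0.02794265] 0.056257550089776696
```

View pics/w29.png

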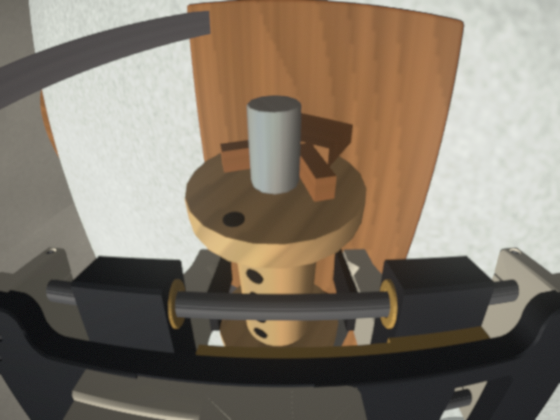

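```bash
python3 -m pendant '[[0,0,-0.01,0,0,0,0.3],[0,0,-0.025,0,0,0,0.3],[0,0,-0.042,0,0,0,0.3],[0,0,-0.042,0,0,0,0.3],[-0.005,0.026,-0.056,0,0,0,0.3],[-0.01,0.052,-0.07,0,0,0,0.3],[-0.014,0.069,-0.08,0,0,0,0.3]]'
python3 - <<'E'
from h import *
o=ctrl.get_obs(); print(tostand(o['tool_pos']),o['orientation'],o['force'],o['joint_pos'])
w=Cam("wrist"); cv2.imwrite("pics/w30.png",w.im)
s=Cam("scene"); s.crop("pics/s30.png",180,80,380,230,4)
E
```

```text
clock: 30.92
tool_pos: [0.4819, 0.1493, 0.0874]
orientation: [-148.5, 17.2, -71.3]
force: [-0.5, 0.5, 0.8]
opening: 0.057
[-0.0978343  -0.01184232  0.08743026] [-148.49322614   17.22479288  -71.31568105] [-0.53687274  0.48063631  0.81560637] [ 26.43059769   3.0668734  -39.83253376 -39.13333998 -16.54485045
  22.12789079]
```

View pics/w30.png

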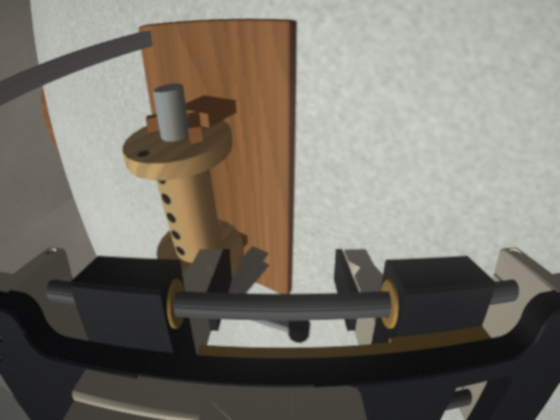

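View pics/s30.png

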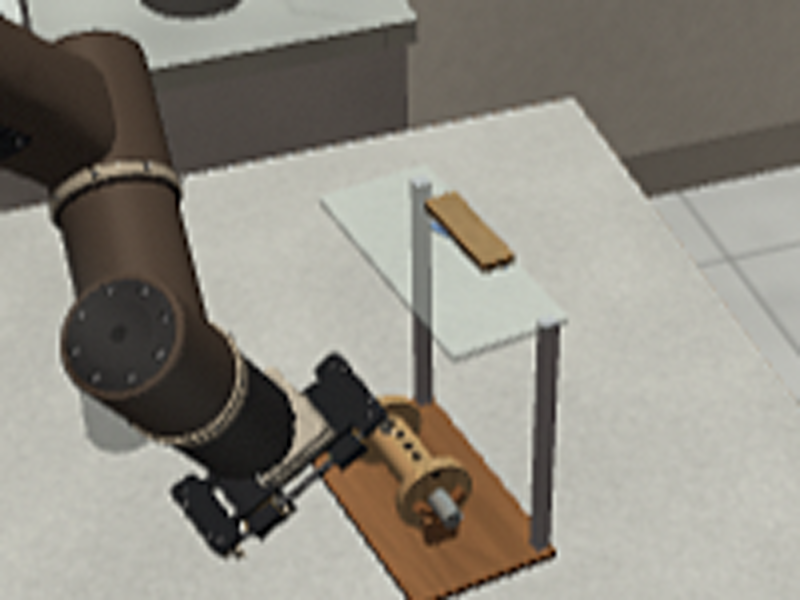

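```bash
cat > t7.py <<'E'
from h import *; from t2 import *
q=np.array([49.,17,-30,0,-42,-130])
for th,t in [(1.75,0),(1.4,0),(1.1,5),(.8,12),(.5,17),(.25,20),(0,22),(-.04,22)]:
    A=att(tilt(t),sd(0,1,0)); p=S(-.03-.072*np.sin(th),.0845,.0775+.072*np.cos(th))+.01*A[:,2]
    q,e=ik(p,A,q); print(th,t,np.round(q),round(e,4))
A=att(tilt(0),sd(0,1,0)); print(rel(S(-.14,-.03,.25),A), rel(S(-.101,.0845,.25),A))
E
python3 t7.py
```

```text
1.75 0 [  49.   17.  -31.    0.  -43. -131.] 0.0
1.4 0 [  49.   15.  -29.    0.  -46. -131.] 0.0
1.1 5 [  51.   11.  -33.    5.  -42. -136.] 0.0
0.8 12 [  53.    8.  -39.   15.  -35. -146.] 0.0
0.5 17 [  53.    6.  -44.   24.  -30. -155.] 0.0
0.25 20 [  52.    6.  -46.   32.  -27. -160.] 0.0
0 22 [  50.    7.  -47.   38.  -24. -164.] 0.0
-0.04 22 [  49.    7.  -47.   38.  -24. -164.] 0.0
[-0.038 -0.045 -0.158 -0.14   0.681  1.607] [-0.139 -0.079 -0.101 -0.14   0.681  1.607]
```

```bash
python3 -m pendant '[[-0.01,0,-0.05,0,0,0,0.1],[-0.03,-0.03,-0.1,0,0.05,0.1,0.1],[-0.038,-0.045,-0.158,-0.02,0.12,0.27,0.1],[-0.038,-0.045,-0.158,-0.04,0.19,0.44,0.1],[-0.038,-0.045,-0.158,-0.05,0.26,0.61,0.1],[-0.038,-0.045,-0.158,-0.07,0.33,0.78,0.1],[-0.038,-0.045,-0.158,-0.08,0.4,0.95,0.1],[-0.038,-0.045,-0.158,-0.1,0.47,1.12,0.1],[-0.038,-0.045,-0.158,-0.11,0.54,1.29,0.1],[-0.038,-0.045,-0.158,-0.13,0.61,1.45,0.1],[-0.038,-0.045,-0.158,-0.14,0.681,1.607,0.1],[-0.038,-0.045,-0.158,-0.14,0.681,1.607,0.1]]'
python3 - <<'E'
from h import *
A=att(tilt(0),sd(0,1,0)); print(rel(S(-.101,.0845,.14),A),rel(S(-.101,.0845,.0545),A)); print(ctrl.get_obs()['joint_pos'])
E
```

```text
clock: 32.52
tool_pos: [0.4451, 0.1262, 0.2502]
orientation: [-179.8, 1.2, -168.8]
force: [0.4, 0.5, 0.3]
opening: 0.0485
[-0.04   0.112  0.111 -0.004  0.021  0.049] [-0.038  0.113  0.196 -0.004  0.021  0.049]
[  41.02337239   -1.69666183  -23.82546032    0.85422978  -66.97394342
 -120.16808399]
```

```bash
python3 -m pendant '[[-0.02,0.05,0.03,-0.004,0.021,0.049,0.1],[-0.03,0.1,0.07,-0.004,0.021,0.049,0.1],[-0.04,0.112,0.111,-0.004,0.021,0.049,0.1],[-0.04,0.112,0.111,-0.004,0.021,0.049,0.1]]'
python3 - <<'E'
from h import *
A=att(tilt(0),sd(0,1,0)); print(rel(S(-.101,.0845,.14),A),rel(S(-.101,.0845,.0545),A))
w=Cam("wrist"); cv2.imwrite("pics/w31.png",w.im); print(w.proj(S(-.101,.0845,.0645)))
E
```

```text
clock: 33.02
tool_pos: [0.4632, 0.2429, 0.1359]
orientation: [-179.8, -0.2, -171.3]
force: [-0.2, -0.2, -0.3]
opening: 0.0482
[-0.002  0.001 -0.004 -0.004 -0.004  0.005] [-0.002  0.001  0.081 -0.004 -0.004  0.005]
[283.91359281 223.98542578]
```

View pics/w31.png

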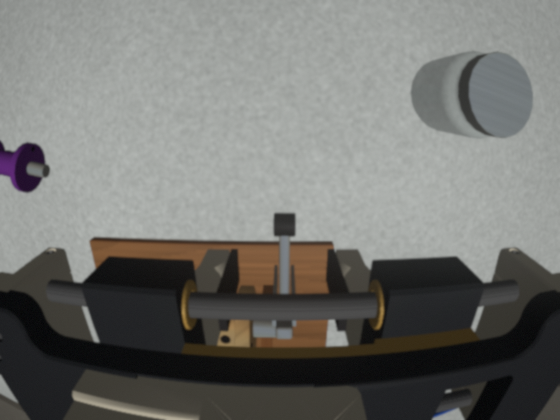

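```bash
python3 -m pendant '[[-0.001,0.001,0.03,-0.004,-0.004,0.005,0.1],[-0.002,0.001,0.06,-0.004,-0.004,0.005,0.1],[-0.002,0.001,0.081,-0.004,-0.004,0.005,0.1],[-0.002,0.001,0.081,-0.004,-0.004,0.005,0.1],[-0.002,0.001,0.081,-0.004,-0.004,0.005,-0.8],[-0.002,0.001,0.081,-0.004,-0.004,0.005,-0.8],[-0.002,0.001,0.081,-0.004,-0.004,0.005,-0.8],[-0.002,0.001,0.081,-0.004,-0.004,0.005,-0.8]]'
cat > t8.py <<'E'
from h import *
o=ctrl.get_obs(); print(tostand(o['tool_pos']),o['opening'],o['force'])
for th,t in [(1.75,0),(1.6,0),(1.45,0),(1.3,2),(1.15,4),(1.,7),(.85,10),(.7,13),(.55,16),(.4,18),(.25,20),(.12,21),(0,22),(-.05,22)]:
    A=att(tilt(t),sd(0,1,0)); p=S(-.03-.072*np.sin(th),.0848,.0775+.072*np.cos(th))+.01*A[:,2]; print(th,rel(p,A,o))
E
python3 t8.py
```

```text
clock: 34.08
tool_pos: [0.4664, 0.2446, 0.0591]
orientation: [179.8, 0.4, -171.6]
force: [0.1, -0.2, 1.1]
opening: 0.0156
[-0.09929613  0.08468808  0.05913538] 0.015559717948517073 [ 0.13029658 -0.15408665  1.1130981 ]
1.75 [ 0.002  0.     0.004  0.004  0.007 -0.001]
1.6 [ 0.003  0.    -0.006  0.004  0.007 -0.001]
1.45 [ 0.002  0.    -0.017  0.004  0.007 -0.001]
1.3 [-0.     0.    -0.028  0.004 -0.028 -0.001]
1.15 [-0.005  0.    -0.038  0.004 -0.063 -0.001]
1.0 [-0.01   0.    -0.047  0.004 -0.115 -0.001]
0.85 [-0.017  0.    -0.056  0.004 -0.168 -0.001]
0.7 [-0.026  0.    -0.064  0.004 -0.22  -0.001]
0.55 [-0.035  0.    -0.07   0.004 -0.272 -0.001]
0.4 [-0.045  0.    -0.075  0.004 -0.307 -0.001]
0.25 [-0.055  0.    -0.078  0.004 -0.342 -0.001]
0.12 [-0.065  0.    -0.08   0.004 -0.36  -0.001]
0 [-0.074  0.    -0.081  0.004 -0.377 -0.001]
-0.05 [-0.077  0.001 -0.08   0.004 -0.377 -0.001]
```

```bash
python3 -m pendant '[[0.001,0,-0.01,0,0,0,-0.8],[0,0,-0.021,0,0,0,-0.8],[-0.002,0,-0.032,0,-0.035,0,-0.8],[-0.007,0,-0.042,0,-0.07,0,-0.8],[-0.012,0,-0.051,0,-0.122,0,-0.8],[-0.012,0,-0.051,0,-0.122,0,-0.8]]'
python3 t8.py
python3 - <<'E'
from h import *
w=Cam("wrist"); cv2.imwrite("pics/w32.png",w.im)
E
```

```text
clock: 34.83
tool_pos: [0.4782, 0.2463, 0.1111]
orientation: [179.7, 7.5, -171.6]
force: [3.7, 1.6, -3.8]
opening: 0.0159
[-0.08740522  0.0846784   0.11105915] 0.01590868119213625 [ 3.74542104  1.6234214  -3.78015834]
1.75 [ 0.021 -0.     0.054  0.005  0.131  0.001]
1.6 [ 0.02  -0.     0.043  0.005  0.131  0.001]
1.45 [ 0.019 -0.     0.033  0.005  0.131  0.001]
1.3 [0.015 0.    0.023 0.005 0.096 0.   ]
1.15 [0.009 0.    0.013 0.005 0.061 0.   ]
1.0 [0.003 0.    0.004 0.005 0.009 0.   ]
0.85 [-0.006  0.    -0.003  0.005 -0.043  0.   ]
0.7 [-0.015  0.    -0.01   0.005 -0.096  0.   ]
0.55 [-0.025  0.    -0.015  0.005 -0.148 -0.   ]
0.4 [-0.035  0.    -0.019  0.005 -0.183 -0.   ]
0.25 [-0.046  0.    -0.021  0.005 -0.218 -0.   ]
0.12 [-0.056  0.    -0.021  0.005 -0.235 -0.   ]
0 [-0.064  0.    -0.021  0.005 -0.253 -0.   ]
-0.05 [-0.068  0.    -0.02   0.005 -0.253 -0.   ]
```

View pics/w32.png

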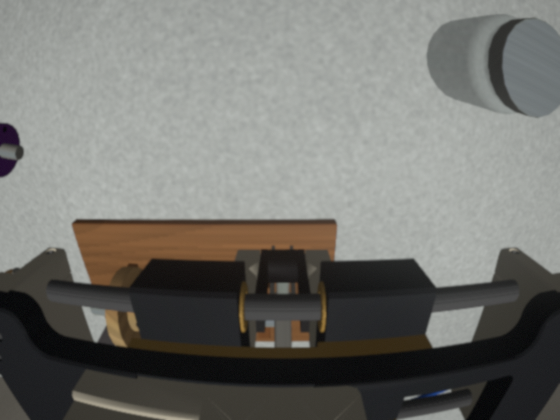

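```bash
python3 -m pendant '[[-0.009,0,-0.007,0,-0.052,0,-0.8],[-0.018,0,-0.014,0,-0.105,0,-0.8],[-0.028,0,-0.019,0,-0.157,0,-0.8],[-0.038,0,-0.023,0,-0.192,0,-0.8],[-0.049,0,-0.025,0,-0.227,0,-0.8],[-0.059,0,-0.025,0,-0.244,0,-0.8],[-0.067,0,-0.025,0,-0.262,0,-0.8],[-0.071,0,-0.024,0,-0.262,0,-0.8],[-0.073,0,-0.024,0,-0.262,0,-0.8]]'
python3 t8.py | head -1
python3 - <<'E'
from h import *
w=Cam("wrist"); cv2.imwrite("pics/w33.png",w.im); print(ctrl.get_obs()['joint_pos'],ctrl.get_obs()['orientation'])
E
```

```text
clock: 36.0
tool_pos: [0.5472, 0.2567, 0.1446]
orientation: [179.7, 22.5, -171.7]
force: [-5.3, 4.1, 4.9]
opening: 0.0158
[-0.01762889  0.08488001  0.14464361] 0.015828933479848387 [-5.27252868  4.1331207   4.9361088 ]
[  48.9138312     6.79882016  -46.68799191   38.04505417  -23.45483124
 -164.00794465] [ 179.70944092   22.50704047 -171.69300116]
```

View pics/w33.png

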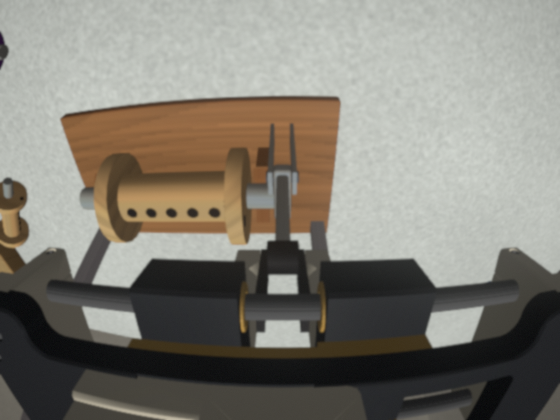

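```bash
python3 -m pendant '[[0,0,0,0,0,0,-0.4],[0,0,0,0,0,0,0],[0,0,0,0,0,0,0.1],[0,0,-0.02,0,0,0,0.1],[0,0,-0.05,0,0,0,0.1],[0,0,-0.09,0,0,0,0.1],[0.02,0,-0.12,0,0,0,0.1],[0.02,0,-0.12,0,0,0,0.1]]'
python3 - <<'E'
from h import *
w=Cam("wrist"); cv2.imwrite("pics/w34.png",w.im); w.crop("pics/w34b.png",100,80,350,260,3); print(ctrl.get_obs()['force'])
t=Cam("top"); t.crop("pics/t34.png",140,120,300,240,5)
E
```

```text
clock: 37.05
tool_pos: [0.4823, 0.2465, 0.2483]
orientation: [179.6, 22.5, -171.7]
force: [0.2, 0.3, -0.0]
opening: 0.0481
[-0.35813709 -0.48605119 -0.07101473]
```

View pics/w34b.png

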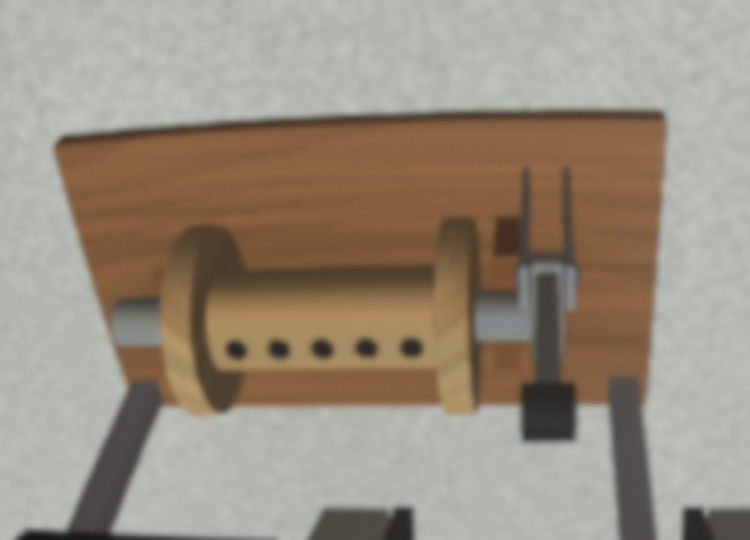

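View pics/t34.png

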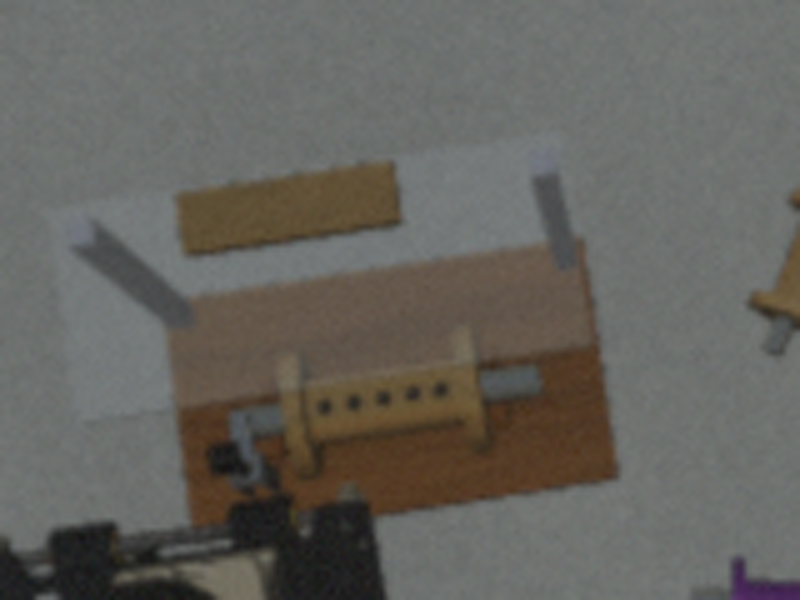

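```bash
python3 - <<'E'
from h import *
w=Cam("wrist");t=Cam("top")
print(knobfit(w,282.7,217),knobfit(t,140+223/5,120+458/5))
k=tri([(w.eye,w.ray(282.7,217)),(t.eye,t.ray(140+223/5,120+458/5))]);print("knob tri",tostand(k))
wh=(207.3,196.3);th=(140+383/5,120+398/5)
h=tri([(w.eye,w.ray(*wh)),(t.eye,t.ray(*th))]);print("hole",tostand(h))
holeang(w,None,[wh],8.4,z=.06,c=S(0,0,.06));holeang(t,None,[th],8.4,z=.06,c=S(0,0,.06))
R_=t.onz(140+541/5,120+379/5,.062);print("right tip",tostand(R_)); L_=t.onz(140+245/5,120+420/5,.062);print(tostand(L_))
E
```

```text
(np.float64(0.04000000000000001), np.float64(1.9755361570767833), array([280.72580111, 216.92732379])) (np.float64(0.0), np.float64(0.12118427571019294), array([184.71092704, 211.55120635]))
knob tri [-0.02948878  0.08435063  0.14558953]
hole [ 0.00097245 -0.00054851  0.07599784]
hole (207.3, 196.3) angle from up (+away) -4.5 along 0.0904 True
hole (216.6, 199.6) angle from up (+away) -0.2 along 0.0875 True
right tip [-6.53673485e-05 -9.32094165e-02  6.20000000e-02]
[0.00166825 0.08189141 0.062     ]
```

```bash
python3 - <<'E'
from h import *
t=Cam("top"); cv2.imwrite("pics/t35.png",t.im)
E
```

```text
(no output)
```

View pics/t35.png

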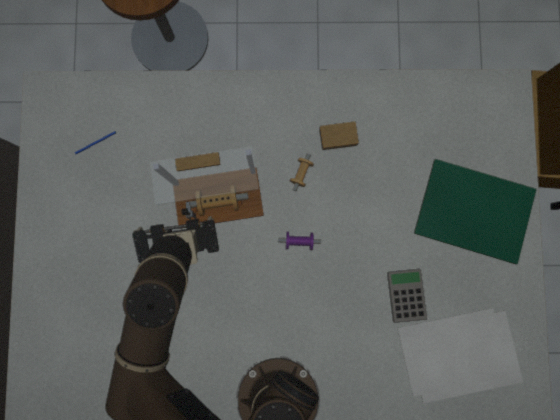

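```bash
python3 -c "
from plant import ctrl
print(ctrl.get_obs()['force']); print(ctrl.close_job())"
```

```text
[-0.49384171 -0.26106238  0.31889697]
the job is handed in; nothing more can be done
None
```

I handed the job in at about 37 s. The lever was opened, the bar was rolled until its holes faced up and laid in both saddles, and the lever was shut over its end. The hand was clear and reading no contact force.

**Last checks**
- **Lever:** shut, at 0.00 rad in the top view and 0.04 rad in the wrist view (limit 0.12).
- **Bar position:** within about 2 mm of the seat and in line with the stand.
- **Holes:** -0.2° from up in the top view and -4.5° in the wrist view. The two disagree by about 4°, but both are well inside 0.3 rad (17°).
- **Bystanders:** the sweet box and calculator are where they started in the last top view. The jar was hidden behind the arm there. A wrist picture taken while closing the lever still showed it standing, but I did not measure its final position.

**Problems on the way**
- On the first pull the arm stopped at joint limits with the lever about half open, and the knob slipped out. The wrist force reached about 55–65 N. I regripped with the hand vertical and opened the lever fully to about 1.76 rad.
- The first carry to the saddles could not be reached. I set the bar back on the counter with its holes up and regripped it with the hand leaning about 20° to the right, and it then went in cleanly.

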